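# Empty the dies into the carousel bin

### The job

Lift every cast ring out of its open die and lay all of them in the tipping hopper, turn the carousel by its knob until the compartment that has a sample ring on the shelf outside it is under the chute, tip the hopper right up by its handle and keep it up until the rings have slid down into that compartment, then lower it level again. After that do the same with the saddle brackets and the compartment with the sample bracket outside it. Leave the hopper level, and do not disturb the jar or the carton.

Things in the scene. Friction and masses are not known exactly. Their poses are not given: they have to be found in the camera images.
- station: fixed sorting station; origin on the table on the carousel's vertical axis, z up. The hopper and chute lie towards the station's own -y, in line with the axis. Grey baseplate 180 x 460 mm, blue post under the hopper
- chute_mouth (a point): middle of the lower lip of the fixed aluminium chute, 100 mm above the table, 120 mm from the carousel axis towards the station's -y; the chute is 132 mm wide inside, slopes 50 degrees down towards the axis from the hopper's front edge
- carousel (a joint): angle of the carousel, rad: 0 = ring compartment centred under the chute, pi/2 less (-1.571) = bracket compartment under the chute; grows counter-clockwise seen from above (any whole turns count the same; stops at +-9 rad). Turns with about 0.12 N m of friction and stays where it is left
- knob_grip (a point): on the carousel axis at the middle height to grip the round black knob (44 mm diameter, top 23 mm above this point, free from 29 mm below it; this point is 130 mm above the table). Turning the knob turns the whole carousel. Its frame turns with the carousel
- ring_bin (a point): centre of the floor of the compartment for rings, 85 mm from the axis, its x and y axes along the two dividers (dividers at -60 mm). The carousel is a round grey bin of 140 mm radius with four equal 90-degree compartments between a hub of 34 mm radius and the rim; floor 28 mm, rim and dividers 90 mm above the table. A sample ring is fixed on a shelf outside its rim
- bracket_bin (a point): centre of the floor of the compartment for brackets, 85 mm from the axis, axes along the dividers as for ring_bin, next to the ring compartment (a quarter turn counter-clockwise from it seen from above). A sample bracket, fixed, lies on a shelf outside its rim. The other two compartments have no shelf and stay empty
- hopper (a joint): tilt of the hopper, rad: 0 = level (it rests there by its own weight), 0.95 = tipped right up against its stop. It falls back to level when let go; lifting takes about 3 N at the handle. Parts start to slide at 0.45 to 0.65
- hopper_floor (a point): centre of the hopper's floor (top face): a steel pan 118 mm wide inside (station x) and 157 mm long (station y), walls 34 mm above the floor on three sides, open at the end above the chute; floor 160 mm above the table when level. Its frame tilts with the hopper
- hopper_handle (a point): centre of the black handle bar, 12 mm diameter, 104 mm long along the station's x, 42 mm behind the hopper's rear wall on two struts 96 mm apart; 172 mm above the table when level. The hinge line is parallel to it at the front edge of the hopper floor: 202 mm from the bar (level) towards station +y and 12 mm lower, that is at station y = -165 mm, z = 160 mm
- ring_die: fixed open die, dark steel block 210 (x) x 80 (y) x 30 mm high, origin at the centre of its underside; three round cavities 47 mm wide and 8 mm deep in a row along its x at -66, 0 and +66 mm
- bracket_die: fixed open die of the same outer size; two rectangular cavities 69 (x) x 33 (y) mm, 10 mm deep, in a row along its x at -46 and +46 mm
- ring1: cast steel ring, 44 mm outside, 32 mm inside diameter, 22 mm high, 70 g or so; origin at the centre of its underside (the end that is down at the start), z along its axis. It starts flat in the -x end cavity of the ring die, 8 mm deep in it, 14 mm standing proud. None if absent from this batch
- ring2: cast steel ring, 44 mm outside, 32 mm inside diameter, 22 mm high, 70 g or so; origin at the centre of its underside (the end that is down at the start), z along its axis. It starts flat in the middle cavity of the ring die, 8 mm deep in it, 14 mm standing proud. None if absent from this batch
- ring3: cast steel ring, 44 mm outside, 32 mm inside diameter, 22 mm high, 70 g or so; origin at the centre of its underside (the end that is down at the start), z along its axis. It starts flat in the +x end cavity of the ring die, 8 mm deep in it, 14 mm standing proud. None if absent from this batch
- bracket1: aluminium saddle bracket, about 90 g: base 66 (x) x 30 (y) x 10 mm with a block 32 (x) x 30 (y) mm in the middle rising to 26 mm above the underside; origin at the centre of the underside, z up. Starts in the -x cavity of the bracket die, base sunk 10 mm deep, only the middle block proud by 16 mm; grip it across y (30 mm). None if absent from this batch
- bracket2: aluminium saddle bracket, about 90 g: base 66 (x) x 30 (y) x 10 mm with a block 32 (x) x 30 (y) mm in the middle rising to 26 mm above the underside; origin at the centre of the underside, z up. Starts in the +x cavity of the bracket die, base sunk 10 mm deep, only the middle block proud by 16 mm; grip it across y (30 mm). None if absent from this batch
- jar: bystander: squat amber jar with a blue cap, 50 mm diameter, 75 mm tall, origin at its underside
- carton: bystander: small open cardboard carton 110 x 70 x 45 mm, origin at the centre of its underside
Mind the look-alikes: they are no part of the job. Leave any green or turquoise look-alike of the ring1 alone. Leave any blue look-alike of the bracket1 alone.

How it is judged (in metres and radians):
On the way, in this order (a step that is already met when the one before it is completed fails the run):
1. all the rings lie together in the level hopper (x of ring1 in the frame of hopper_floor between -0.06 and 0.06 m and y of ring1 in the frame of hopper_floor between -0.08 and 0.08 m and z of ring1 in the frame of hopper_floor between -0.01 and 0.045 m and x of ring2 in the frame of hopper_floor between -0.06 and 0.06 m and y of ring2 in the frame of hopper_floor between -0.08 and 0.08 m and z of ring2 in the frame of hopper_floor between -0.01 and 0.045 m and x of ring3 in the frame of hopper_floor between -0.06 and 0.06 m and y of ring3 in the frame of hopper_floor between -0.08 and 0.08 m and z of ring3 in the frame of hopper_floor between -0.01 and 0.045 m and value of joint hopper below 0.1 rad), for 0.2 s.
2. with the hopper tipped up (beyond 0.75 rad), all the rings have slid into the ring compartment (x of each of ring1, ring2, ring3 in the frame of ring_bin above -0.059 m and y of each of ring1, ring2, ring3 in the frame of ring_bin above -0.059 m and horizontal distance between each of ring1, ring2, ring3 and station below 0.142 m and z of ring1 in the frame of ring_bin between -0.01 and 0.068 m and z of ring2 in the frame of ring_bin between -0.01 and 0.068 m and z of ring3 in the frame of ring_bin between -0.01 and 0.068 m and value of joint hopper above 0.75 rad), for 0.2 s.
3. all the brackets lie together in the level hopper (x of bracket1 in the frame of hopper_floor between -0.06 and 0.06 m and y of bracket1 in the frame of hopper_floor between -0.08 and 0.08 m and z of bracket1 in the frame of hopper_floor between -0.01 and 0.045 m and x of bracket2 in the frame of hopper_floor between -0.06 and 0.06 m and y of bracket2 in the frame of hopper_floor between -0.08 and 0.08 m and z of bracket2 in the frame of hopper_floor between -0.01 and 0.045 m and value of joint hopper below 0.1 rad), for 0.2 s.
4. with the hopper tipped up (beyond 0.75 rad), all the brackets have slid into the bracket compartment (x of each of bracket1, bracket2 in the frame of bracket_bin above -0.059 m and y of each of bracket1, bracket2 in the frame of bracket_bin above -0.059 m and horizontal distance between each of bracket1, bracket2 and station below 0.142 m and z of bracket1 in the frame of bracket_bin between -0.01 and 0.068 m and z of bracket2 in the frame of bracket_bin between -0.01 and 0.068 m and value of joint hopper above 0.75 rad), for 0.2 s.
At the end, for the whole second after the job is handed in: every ring of the batch lies in the ring compartment and every bracket in the bracket compartment (origin between its dividers and inside the rim, less than 68 mm above its floor), all at rest, the carousel still and the hopper level again (below 0.1 rad) (x of each of ring1, ring2, ring3 in the frame of ring_bin above -0.059 m and y of each of ring1, ring2, ring3 in the frame of ring_bin above -0.059 m and horizontal distance between each of ring1, ring2, ring3, bracket1, bracket2 and station below 0.142 m and z of ring1 in the frame of ring_bin between -0.01 and 0.068 m and z of ring2 in the frame of ring_bin between -0.01 and 0.068 m and z of ring3 in the frame of ring_bin between -0.01 and 0.068 m and x of each of bracket1, bracket2 in the frame of bracket_bin above -0.059 m and y of each of bracket1, bracket2 in the frame of bracket_bin above -0.059 m and z of bracket1 in the frame of bracket_bin between -0.01 and 0.068 m and z of bracket2 in the frame of bracket_bin between -0.01 and 0.068 m and value of joint hopper below 0.1 rad and velocity of joint carousel between -0.1 and 0.1 rad/s and linear speed of each of ring1, ring2, ring3, bracket1, bracket2 below 0.05 m/s); the robot touches nothing.
It fails at once if the jar is moved by more than 30 mm (distance of jar from where it was at the start of the episode above 0.03 m).
It fails at once if the carton is moved by more than 30 mm (distance of carton from where it was at the start of the episode above 0.03 m).
Of ring1, ring2, ring3 only 1 to 3 are there at a start; the rules pass over those that are not, and their reading is None.
Of bracket1, bracket2 only 1 to 2 are there at a start; the rules pass over those that are not, and their reading is None.
At some moment in a run one of ring1, ring2, ring3, bracket1, bracket2 may be knocked a few centimetres aside while the robot is not near it.
Once in a run the grip may slacken for a moment while it holds something.
It also fails if it takes over 210 s, if anything falls off the work surface, if the arm or the gripper's body presses on something with over 40 N, if the wrist force passes 120 N, or if a joint passes its speed limit or range.

### The arm

A 7-joint arm with a two-finger parallel gripper is mounted at the origin on the work surface. World frame = base frame: x ahead of the robot, y to its left, z up, the work surface at z = 0. Lengths are in m, angles in degrees, forces in N, time in s.
With the tool pointing down it reaches from about 0.425 to 0.875 m from the base axis. Payload 4.7 kg.
Tool frame: the origin (TCP) lies midway between the tips of the shut fingers; the grasp point (between the pads) lies 19 mm behind it; z points along the fingers, y is the line along which they close (so a half turn about z gives the same grasp; the last joint's range is limited). The gripper opens to 87 mm and grips with 3 to 60 N. Pads are 19 mm wide; open, the fingers measure 117 mm over their backs; the gripper's body (75 mm by 190 mm) begins 51 mm behind the grasp point.
Start: joints at [67.959, 18.392, -4.016, 83.108, 1.295, 78.541, -3.26], TCP at [0.252, -0.599, 0.223] pointing down, gripper open.
Joint ranges: [-163.93, 163.93], [-17.29, 119.83], [-79.2, 71.16], [3.27, 140.29], [-89.18, 269.18], [5.43, 117.66], [-154.24, 154.24]. Speed limits (degrees/s): [147.25, 147.25, 180, 180, 180, 180, 180].

### API

Orientations are given as [roll, pitch, yaw] about the fixed x, y, z axes, in that order (R = Rz(yaw) Ry(pitch) Rx(roll)).
In Python, from cell import env gives the robot as it stands. The module is installed in compiled form; this text tells all that it offers.
- The arm moves only by the tool step_arm, never from a script. Its argument "rows" is a list of rows, each an object with "angular": the turn, a rotation vector about the tool's x, y, z in units of pi rad (1.0 is pi rad), a list of three; "slide": the shift along the tool's x, y, z in units of 500 mm (1.0 is 500 mm), a list of three; "jaw": the opening, from 0 (shut) to 1 (fully open). A call has 1 to 10 rows; each row shifts and turns the commanded pose from where the row before left it, along the tool's axes as they then stand; what a row does not reach is not made up. A row lasts 1/8 s, in which the tool goes at most 62.5 mm and 10.7 degrees, less where a joint would pass 70% of its speed; a pose out of reach is approached as far as the arm can. A call with a number of a shift or a turn outside -1 to 1 is refused whole. A call with a gripper value outside its range is refused whole. The fingers move at their own pace and stop on an object; "newtons" is the grip in N (left out, the last holds). Time passes only in rows, so rows that do not move let the fingers close. It gives the time, the measured TCP pose, the force, the opening and the grip force at its end, in the units of the state.
- env.get_obs(): the state, without advancing time (a new reading comes with each control period).
- env.read_camera(name): name is "scene" or "top" or "wrist"; returns the picture (480x640x3 uint8, red, green, blue); there is no depth.
- env.camera_info(name): a dict with "fx", "fy", "cx", "cy" (pixels), "R" (3x3) and "t" (3): a world point X has camera coordinates R X + t. Camera axes: x right, y down, z forward; pixel columns grow to the right and rows downward; lengths in m; the calibration is good to about 2 mm. A picture is of the moment at which its call begins: read the wrist's pose just before it. camera_info takes no time and is no camera call; for the wrist camera it gives the pose at the moment of the call.
- env.sign_off(): hands the job in; it is judged then, once.
The state is a dict: "time_s": time; "qpos": joint angles; "joint_velocities": joint speeds; "effort": joint torques, N m; "tool_pos": TCP position; "tool_rot": TCP orientation; "force": force on the tool from outside, world axes, zero at the start; "wrist_torque": the same for the moment, N m; "grip_width": finger opening in m; "grasp_force": force on a finger pad.
Only numpy, scipy, OpenCV 4.12 (cv2) and the standard library are available. Lean on these libraries where they do the work, as an engineer would, in place of code of your own. Each camera call takes 0.05 s, during which the arm holds its last target. There are 200 camera calls.

## Working session

There is one attempt and no reset: what is moved stays moved. The work goes in short steps, Python scripts to look and compute and a tool call to move; the robot and the scene stay as the last step left them, time stands still between calls to the robot, and variables do not carry over. Pictures are saved under pics/ and viewed, at most 14 in all, crops included, and the job is handed in when it is done.

Besides the shell and the picture viewer there is one more tool, called by a JSON object that holds its "fn" and its "kwargs", one argument or row to a line. step_arm: Moves the arm, as the interface text tells. Shifts and turns lie within -1 to 1; 1 stands for 500 mm of shift or pi rad of turn. Its arguments: {"type":"object","properties":{"rows":{"type":"array"},"newtons":{"type":"number"}},"required":["rows"]}

```bash
mkdir -p pics; python3 - <<'E'
from cell import env
import cv2,numpy as np
o=env.get_obs(); print(o)
for n in ("scene","top"):
    im=env.read_camera(n); cv2.imwrite(f"pics/{n}0.png",im[:,:,::-1])
    c=env.camera_info(n); print(n,{k:np.round(v,3).tolist() for k,v in c.items()})
E
```

```text
{'time_s': 0.0, 'qpos': array([67.96015415, 18.44015002, -4.01610789, 83.17468608,  1.29584726,
       78.53919699, -3.25997231]), 'joint_velocities': array([ 0.02438813, -0.02691145, -0.00102885,  0.00091742, -0.01158343,
        0.13218101, -0.00187282]), 'effort': array([-1.03101549e-04, -4.91281343e+01, -4.04138966e-01, -3.12526488e+01,
       -6.38929149e-02,  4.35393071e-02,  1.61611210e-04]), 'tool_pos': array([ 0.25212757, -0.59851993,  0.22145111]), 'tool_rot': array([-1.79891257e+02,  6.29249889e-03,  2.28503406e+01]), 'force': array([-0.22003486, -0.36281856, -0.21716901]), 'wrist_torque': array([ 0.00111497, -0.00989206, -0.01151706]), 'grasp_force': 0.0, 'grip_width': 0.08725720754453806}
scene {'fx': 509.243, 'fy': 509.243, 'cx': 306.22, 'cy': 234.722, 'R': [[0.699, 0.715, 0.015], [0.568, -0.542, -0.619], [-0.435, 0.441, -0.785]], 't': [-0.323, -0.228, 1.391]}
top {'fx': 505.979, 'fy': 505.979, 'cx': 318.569, 'cy': 234.343, 'R': [[0.009, -1.0, -0.002], [-0.998, -0.009, -0.059], [0.059, 0.002, -0.998]], 't': [-0.036, 0.531, 1.135]}
```

View pics/scene0.png

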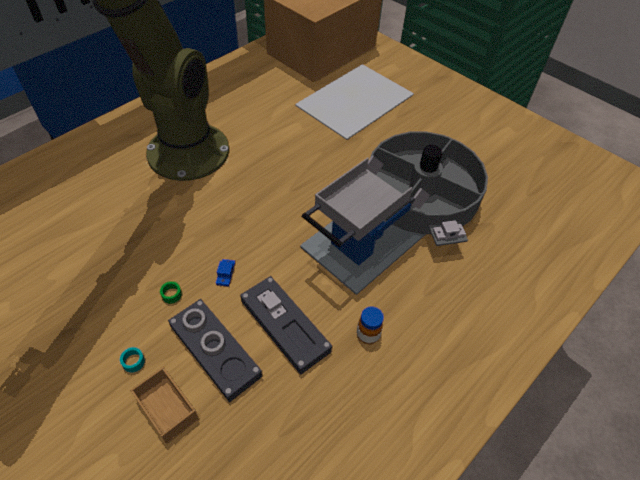

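View pics/top0.png

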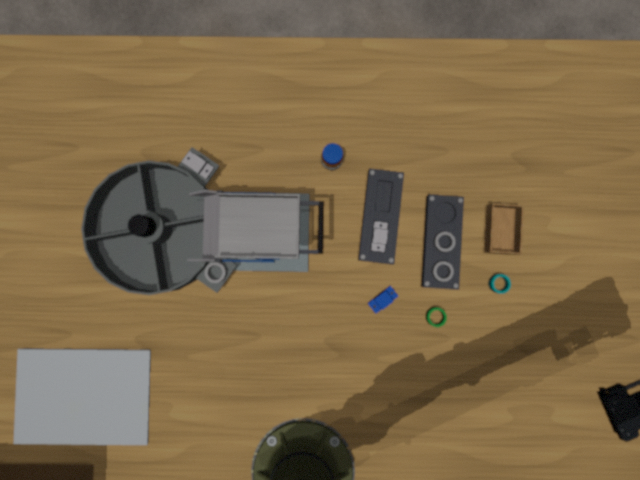

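The top view shows two rings in the ring die at (445,241) and (443,271), and one bracket in the bracket die at (380,236). The sample ring is at (215,273), the sample bracket at (200,163) and the knob at (142,225). The look-alikes are green (436,316), turquoise (500,283) and blue (383,299), and I'll leave those alone.

```bash
cat > h.py <<'E'
from cell import env
import cv2, numpy as np
from scipy.spatial.transform import Rotation as Ro
def ray(c,u,v):
    R=np.array(c["R"]);t=np.array(c["t"])
    d=R.T@np.array([(u-c["cx"])/c["fx"],(v-c["cy"])/c["fy"],1.]); return -R.T@t,d
def onz(c,u,v,z):
    o,d=ray(c,u,v); return o+d*(z-o[2])/d[2]
def proj(c,X):
    p=np.array(c["R"])@np.array(X)+np.array(c["t"]); return np.array([c["fx"]*p[0]/p[2]+c["cx"],c["fy"]*p[1]/p[2]+c["cy"]])
def go(x,y,z,yaw=None,T=None):
    """tool-frame slide (units of 500mm) and turn (units of pi) from measured pose (or T=(pos,yaw)) to down pose"""
    o=env.get_obs(); p=o["tool_pos"]; R=Ro.from_euler("xyz",o["tool_rot"],degrees=True)
    if T is not None: p=np.array(T[:3]); R=Ro.from_euler("xyz",[180,0,T[3]],degrees=True)
    s=R.inv().apply(np.array([x,y,z])-p)/.5
    a=np.zeros(3)
    if yaw is not None: a=(R.inv()*Ro.from_euler("xyz",[180,0,yaw],degrees=True)).as_rotvec()/np.pi
    return np.round(s,4),np.round(a,4)
E
python3 - <<'E'
from h import *
im=cv2.imread("pics/top0.png"); c=env.camera_info("top")
hsv=cv2.cvtColor(im,cv2.COLOR_BGR2HSV)
def blobs(m,box,amin,z,name):
    x0,y0,x1,y1=box; mm=np.zeros_like(m); mm[y0:y1,x0:x1]=m[y0:y1,x0:x1]
    for k in cv2.findContours(mm,cv2.RETR_EXTERNAL,cv2.CHAIN_APPROX_NONE)[0]:
        if cv2.contourArea(k)<amin: continue
        r=cv2.minAreaRect(k); b=np.array([onz(c,*q,z)[:2] for q in cv2.boxPoints(r)])
        print(name,np.round(r[0],1),np.round(r[1],1),"c",np.round(b.mean(0),4),"sides",np.round(np.linalg.norm(b[1]-b[0]),4),np.round(np.linalg.norm(b[2]-b[1]),4),"ang",np.round(np.degrees(np.arctan2(*(b[1]-b[0])[::-1])),1),np.round(np.degrees(np.arctan2(*(b[2]-b[1])[::-1])),1))
lowsat=(hsv[...,1]<70)
bright=(lowsat&(hsv[...,2]>110)).astype(np.uint8)*255
notwood=((hsv[...,1]<90)|(hsv[...,2]<80)).astype(np.uint8)*255
blobs(bright,(425,215,462,290),100,.044,"ring")
blobs(bright,(363,205,395,262),60,.046,"brk")
blobs(notwood,(415,185,475,295),1000,.03,"rdie")
blobs(notwood,(355,160,410,270),1000,.03,"bdie")
dark=(hsv[...,2]<40).astype(np.uint8)*255
blobs(dark,(120,205,170,250),50,.153,"knob")
blobs(dark,(305,190,335,265),50,.172,"handle")
blobs(bright,(200,180,305,270),500,.16,"hopper")
blobs(bright,(180,145,225,185),60,.09,"sbr"); blobs(bright,(195,255,235,292),60,.09,"sring")
crops=[cv2.resize(im[y:y+150,x:x+190],None,fx=2,fy=2,interpolation=cv2.INTER_CUBIC) for x,y in ((350,160),(80,150),(200,150))]
cv2.imwrite("pics/c1.png",np.vstack([np.hstack(crops[:2]),np.hstack([crops[2],np.zeros_like(crops[0])])]))
E
```

```text
ring [443. 271.] [18. 18.] c [ 0.4515 -0.3063] sides 0.0398 0.0396 ang -89.5 179.7
ring [445. 241.] [18. 18.] c [ 0.5179 -0.3111] sides 0.0399 0.0399 ang -89.5 179.6
brk [379.7 236.3] [13.9 29. ] c [ 0.5268 -0.1661] sides 0.0642 0.0309 ang -5.5 -95.2
rdie [442.3 241.4] [38.1 93.7] c [ 0.5181 -0.3084] sides 0.2106 0.0857 ang -3.2 -92.5
bdie [380.9 216. ] [36.1 93.1] c [ 0.5739 -0.1708] sides 0.2105 0.0816 ang -6.1 -95.9
knob [162.  237.8] [ 9.6 27.4] c [0.5138 0.2824] sides 0.0546 0.0194 ang -28.9 -119.5
knob [142.2 225.5] [27.6 20.1] c [0.538  0.3227] sides 0.0402 0.0557 ang -7.7 -98.9
handle [320.5 227. ] [48.  3.] c [ 0.5371 -0.0347] sides 0.0059 0.0946 ang -89.5 -179.5
hopper [254.  232.5] [ 73. 100.] c [0.526  0.0974] sides 0.1998 0.1455 ang -89.5 -179.4
sbr [206.  170.7] [ 7.5 13.9] c [0.6617 0.2116] sides 0.0297 0.0162 ang -32.4 -123.2
sbr [192.9 161.3] [20.4 14.1] c [0.6819 0.2403] sides 0.0303 0.0443 ang -33.3 -124.2
sring [214.3 272.2] [19.1 19.8] c [0.4448 0.1893] sides 0.0417 0.0407 ang -44.2 -134.1
```

View pics/c1.png

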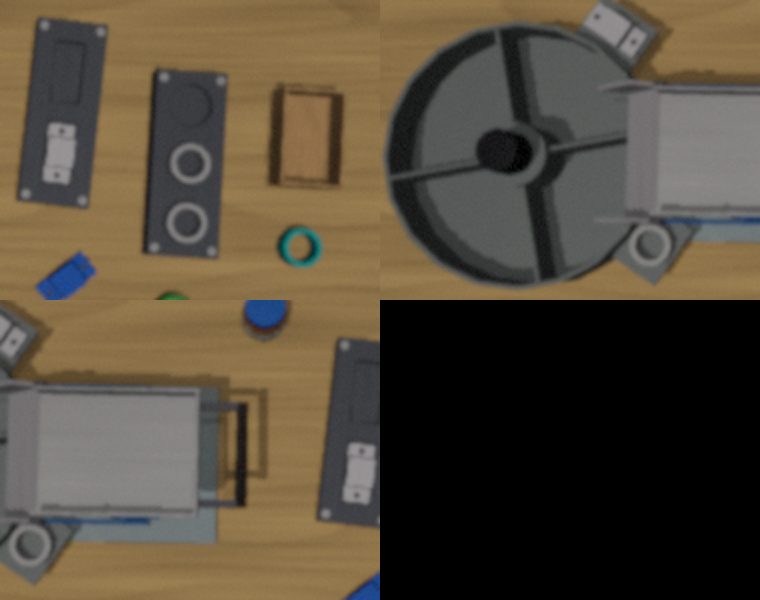

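```bash
python3 - <<'E'
from h import *
c=env.camera_info("top"); f=lambda u,v,z: np.round(onz(c,u,v,z)[:2],4)
C=lambda x,y:(80+(x-380)/2,150+y/2)
print("knobtop",f(*C(498,152),.153))
print("rim L,T,B",f(*C(387,154),.09),f(*C(518,23),.09),f(*C(525,287),.09))
A=np.array([0.537,0.332])
for n,(a,b) in dict(right=((625,137),(552,150)),left=((395,177),(470,165)),up=((499,32),(512,118)),down=((556,280),(538,190))).items():
    p,q=f(*C(*a),.09),f(*C(*b),.09); d=p-q; print(n,p,q,np.degrees(np.arctan2(d[1],d[0])))
print("handle ends", f(320.5,203,.172),f(320.5,251,.172))
# fit circle to the rim from the top picture edges
im=cv2.imread("pics/top0.png"); hsv=cv2.cvtColor(im,cv2.COLOR_BGR2HSV)
m=((hsv[...,1]<80)).astype(np.uint8)*255; m[:,:70]=0;m[:,200:]=0;m[:150]=0;m[310:]=0
k=max(cv2.findContours(m,cv2.RETR_EXTERNAL,cv2.CHAIN_APPROX_NONE)[0],key=cv2.contourArea)[:,0]
P=np.array([onz(c,*q,.09)[:2] for q in k if q[0]<165])
M=np.c_[2*P,np.ones(len(P))]; s=np.linalg.lstsq(M,(P**2).sum(1),rcond=None)[0]; print("rim",s[:2],np.sqrt(s[2]+s[0]**2+s[1]**2))
print(go(0.5179,-.3111,.15,-4))
E
```

```text
knobtop [0.537  0.3292]
rim L,T,B [0.5383 0.47  ] [0.6805 0.3345] [0.3988 0.3189]
right [0.5588 0.2168] [0.5442 0.2943] -79.33125191963799
left [0.5138 0.4606] [0.5274 0.3812] 99.71956683649705
up [0.6706 0.3546] [0.578  0.3379] 10.223151021022046
down [0.4064 0.2863] [0.5014 0.308 ] -167.13318682704548
handle ends [ 0.5844 -0.0343] [ 0.4898 -0.0352]
rim [0.53972016 0.3321593 ] 0.14183833042591293
(array([ 0.713 , -0.3232,  0.1436]), array([-0.0005,  0.0002,  0.1492]))
```

{"fn": "step_arm", "kwargs": {
  "rows": [
    {"slide": [0.0891,-0.0404,0.018],"angular": [0,0,0],"jaw": 0.8},
    {"slide": [0.0891,-0.0404,0.018],"angular": [0,0,0],"jaw": 0.8},
    {"slide": [0.0891,-0.0404,0.018],"angular": [0,0,0],"jaw": 0.8},
    {"slide": [0.0891,-0.0404,0.018],"angular": [0,0,0],"jaw": 0.8},
    {"slide": [0.0891,-0.0404,0.018],"angular": [0,0,0],"jaw": 0.8},
    {"slide": [0.0891,-0.0404,0.018],"angular": [0,0,0],"jaw": 0.8},
    {"slide": [0.0891,-0.0404,0.018],"angular": [0,0,0],"jaw": 0.8},
    {"slide": [0.0891,-0.0404,0.018],"angular": [0,0,0],"jaw": 0.8},
    {"slide": [0,0,0],"angular": [0,0,0.05],"jaw": 0.8},
    {"slide": [0,0,0],"angular": [0,0,0.05],"jaw": 0.8}
  ],
  "newtons": 25
}}

```text
time_s: 1.35
tool_pos: [0.5182, -0.3106, 0.1497]
tool_rot: [-179.9, 0.1, 4.7]
force: [-0.5, 0.7, 0.4]
grip_width: 0.07
grasp_force: 0.0
```

{"fn": "step_arm", "kwargs": {
  "rows": [
    {"slide": [0,0,0],"angular": [0,0,0.049],"jaw": 0.8},
    {"slide": [0,0,0],"angular": [0,0,0],"jaw": 0.8},
    {"slide": [0,0,0],"angular": [0,0,0],"jaw": 0.8}
  ]
}}

```text
time_s: 1.72
tool_pos: [0.5179, -0.3116, 0.1503]
tool_rot: [-180.0, 0.0, -3.8]
force: [-1.1, 0.2, -0.1]
grip_width: 0.07
grasp_force: 0.0
```

```bash
python3 - <<'E'
from h import *
o=env.get_obs(); print(o["time_s"],o["tool_pos"],o["tool_rot"],o["qpos"])
c=env.camera_info("wrist"); im=env.read_camera("wrist"); cv2.imwrite("pics/w1.png",im[:,:,::-1])
for X in ((.5179,-.3111,.044),(.4515,-.3063,.044)): print(proj(c,X))
print(go(.5179,-.3111,.034,-4))
E
```

```text
1.725 [ 0.51792058 -0.31160871  0.15030143] [-1.79992462e+02  2.31427215e-02 -3.82145085e+00] [ 39.82865944  16.03572304 -13.42800764  94.89378951   3.92787145
  69.55562485 -68.2916354 ]
[319.31407565 237.48360169]
[318.84058459 323.02067976]
(array([-1.000e-04, -1.000e-03,  2.327e-01]), array([-0.    ,  0.0001,  0.0008]))
```

View pics/w1.png

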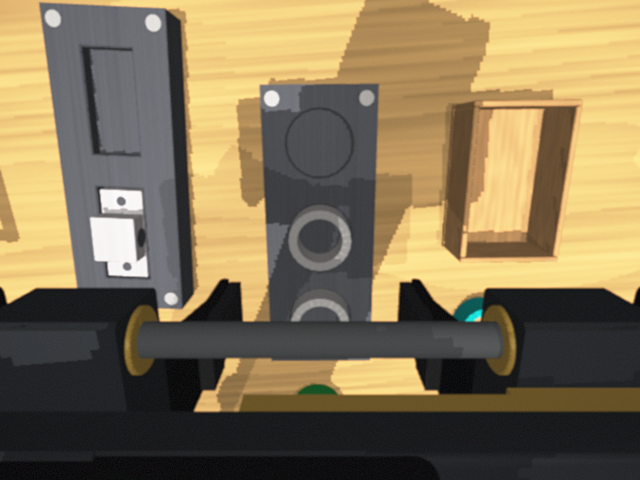

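The wrist view confirms the grey ring2, its top centred at (320,237), within a pixel of the prediction. The +x cavity at (320,143) is empty, and the turquoise and green look-alikes sit away from the row. I'll grasp ring2 now.

{"fn": "step_arm", "kwargs": {
  "rows": [
    {"slide": [0,-0.001,0.09],"angular": [0,0,0],"jaw": 0.8},
    {"slide": [0,0,0.09],"angular": [0,0,0],"jaw": 0.8},
    {"slide": [0,0,0.04],"angular": [0,0,0],"jaw": 0.8},
    {"slide": [0,0,0.0125],"angular": [0,0,0],"jaw": 0.8},
    {"slide": [0,0,0],"angular": [0,0,0],"jaw": 0.3},
    {"slide": [0,0,0],"angular": [0,0,0],"jaw": 0.3},
    {"slide": [0,0,0],"angular": [0,0,0],"jaw": 0.3},
    {"slide": [0,0,0],"angular": [0,0,0],"jaw": 0.3}
  ],
  "newtons": 30
}}

```text
time_s: 2.78
tool_pos: [0.5188, -0.3116, 0.0354]
tool_rot: [179.9, -0.1, -4.0]
force: [-0.1, 0.5, 3.3]
grip_width: 0.0429
grasp_force: 30.0
```

{"fn": "step_arm", "kwargs": {
  "rows": [
    {"slide": [0,0,-0.02],"angular": [0,0,0],"jaw": 0.3},
    {"slide": [0,0,-0.1],"angular": [0,0,0],"jaw": 0.3},
    {"slide": [0,0,-0.12],"angular": [0,0,0],"jaw": 0.3},
    {"slide": [0,0,-0.12],"angular": [0,0,0],"jaw": 0.3},
    {"slide": [0,0,-0.06],"angular": [0,0,0],"jaw": 0.3}
  ]
}}

```text
time_s: 3.4
tool_pos: [0.5193, -0.3116, 0.2493]
tool_rot: [179.8, -0.3, -4.0]
force: [0.4, -0.1, -0.8]
grip_width: 0.0428
grasp_force: 30.0
```

{"fn": "step_arm", "kwargs": {
  "rows": [
    {"slide": [0.0045,-0.08,0],"angular": [0,0,0],"jaw": 0.3},
    {"slide": [0.0045,-0.1,0],"angular": [0,0,0],"jaw": 0.3},
    {"slide": [0.0045,-0.1,0],"angular": [0,0,0],"jaw": 0.3},
    {"slide": [0.0045,-0.1,0],"angular": [0,0,0],"jaw": 0.3},
    {"slide": [0.0045,-0.1,0],"angular": [0,0,0],"jaw": 0.3},
    {"slide": [0.0045,-0.1,0],"angular": [0,0,0],"jaw": 0.3},
    {"slide": [0.0045,-0.1,0],"angular": [0,0,0],"jaw": 0.3},
    {"slide": [0.005,-0.117,0],"angular": [0,0,0],"jaw": 0.3},
    {"slide": [0,0,0],"angular": [0,0,-0.022],"jaw": 0.3},
    {"slide": [0,0,0],"angular": [0,0,0],"jaw": 0.3}
  ]
}}

```text
time_s: 4.65
tool_pos: [0.5636, 0.0855, 0.2445]
tool_rot: [180.0, 0.0, 0.0]
force: [-0.1, -0.6, -0.5]
grip_width: 0.0431
grasp_force: 30.0
```

```bash
python3 - <<'E'
from h import *
o=env.get_obs(); print(o["time_s"],o["tool_pos"],o["tool_rot"],o["grip_width"],o["force"])
im=env.read_camera("scene"); cv2.imwrite("pics/s1.png",cv2.resize(im[80:380,200:520,::-1],None,fx=1.8,fy=1.8))
c=env.camera_info("wrist"); im=env.read_camera("wrist"); cv2.imwrite("pics/w2.png",im[:,:,::-1])
print(go(.565,.085,.176,0))
E
```

```text
4.65 [0.56362973 0.08546075 0.24450266] [1.79965329e+02 8.46346583e-03 1.91936367e-02] 0.043131064819870175 [-0.12715718 -0.64030309 -0.49455121]
(array([ 0.0023, -0.0023,  0.1368]), array([ 0.0002,  0.    , -0.001 ]))
```

View pics/s1.png

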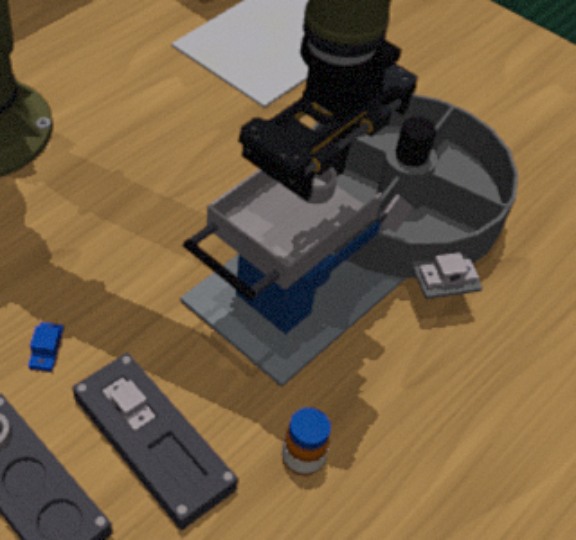

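The ring hangs over the hopper's front half, at about (318,185) in the crop. I'll lower and release it, then return for ring1.

{"fn": "step_arm", "kwargs": {
  "rows": [
    {"slide": [0.002,-0.002,0.06],"angular": [0,0,0],"jaw": 0.3},
    {"slide": [0,0,0.05],"angular": [0,0,0],"jaw": 0.3},
    {"slide": [0,0,0.026],"angular": [0,0,0],"jaw": 0.3},
    {"slide": [0,0,0],"angular": [0,0,0],"jaw": 0.3},
    {"slide": [0,0,0],"angular": [0,0,0],"jaw": 0.7},
    {"slide": [0,0,0],"angular": [0,0,0],"jaw": 0.7},
    {"slide": [0,0,0],"angular": [0,0,0],"jaw": 0.7},
    {"slide": [0,0,-0.06],"angular": [0,0,0],"jaw": 0.7},
    {"slide": [0,0,-0.1],"angular": [0,0,0],"jaw": 0.7}
  ]
}}

```text
time_s: 5.88
tool_pos: [0.5638, 0.0858, 0.2558]
tool_rot: [180.0, 0.2, -0.0]
force: [1.7, 0.0, 0.9]
grip_width: 0.0607
grasp_force: 0.0
```

{"fn": "step_arm", "kwargs": {
  "rows": [
    {"slide": [-0.0284,0.0978,0],"angular": [0,0,0],"jaw": 0.8},
    {"slide": [-0.0284,0.0978,0],"angular": [0,0,0],"jaw": 0.8},
    {"slide": [-0.0284,0.0978,0],"angular": [0,0,0],"jaw": 0.8},
    {"slide": [-0.0284,0.0978,0],"angular": [0,0,0],"jaw": 0.8},
    {"slide": [-0.0284,0.0978,0],"angular": [0,0,0],"jaw": 0.8},
    {"slide": [-0.0284,0.0978,0],"angular": [0,0,0],"jaw": 0.8},
    {"slide": [-0.0284,0.0978,0.06],"angular": [0,0,0],"jaw": 0.8},
    {"slide": [-0.0284,0.0978,0.1],"angular": [0,0,0],"jaw": 0.8},
    {"slide": [0,0,0.05],"angular": [0,0,0.022],"jaw": 0.8},
    {"slide": [0,0,0],"angular": [0,0,0],"jaw": 0.8}
  ]
}}

```text
time_s: 7.12
tool_pos: [0.4516, -0.2984, 0.1557]
tool_rot: [-179.9, 0.2, -4.0]
force: [0.9, -0.4, 0.6]
grip_width: 0.0695
grasp_force: 0.0
```

```bash
python3 - <<'E'
from h import *
o=env.get_obs(); print(o["time_s"],o["tool_pos"],o["tool_rot"],o["grip_width"])
im=env.read_camera("top"); cv2.imwrite("pics/t1.png",np.hstack([cv2.resize(im[150:300,180:340,::-1],None,fx=2.4,fy=2.4),cv2.resize(im[150:300,350:510,::-1],None,fx=2.4,fy=2.4)]))
c=env.camera_info("wrist"); im=env.read_camera("wrist"); cv2.imwrite("pics/w3.png",im[:,:,::-1]); print(proj(c,(.4515,-.3063,.044)))
g=cv2.cvtColor(im,cv2.COLOR_RGB2HSV); m=((g[...,1]<60)&(g[...,2]>95)).astype(np.uint8)*255; m[280:]=0; m[:,:250]=0;m[:,400:]=0
for k in cv2.findContours(m,cv2.RETR_EXTERNAL,cv2.CHAIN_APPROX_NONE)[0]:
    if cv2.contourArea(k)>800: u=cv2.minEnclosingCircle(k); print(u,onz(c,*u[0],.044))
print(go(.4515,-.3063,.034,-4))
E
```

```text
7.125 [ 0.45163565 -0.298423    0.15570584] [-179.86652751    0.20029099   -3.96983885] 0.06954192804406323
[331.01950635 236.18223048]
((331.6650390625, 237.68446350097656), 30.464759826660156) [ 0.45034383 -0.30669949  0.044     ]
((318.5, 52.238319396972656), 69.93643951416016) [ 0.57375365 -0.30555942  0.044     ]
(array([-0.0043,  0.0155,  0.2494]), array([ 0.0002, -0.0005,  0.001 ]))
```

View pics/t1.png

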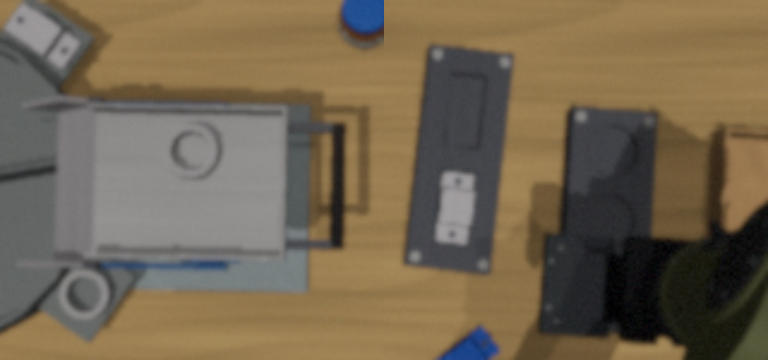

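Ring2 lies flat in the hopper at (195,150) in the crop. The bracket is still in place at (457,207). Ring1 is in its cavity, at (332,238) in the wrist view. I'll grasp ring1.

{"fn": "step_arm", "kwargs": {
  "rows": [
    {"slide": [-0.003,0.0155,0.09],"angular": [0,0,0],"jaw": 0.8},
    {"slide": [0,0,0.09],"angular": [0,0,0],"jaw": 0.8},
    {"slide": [0,0,0.05],"angular": [0,0,0],"jaw": 0.8},
    {"slide": [0,0,0.019],"angular": [0,0,0],"jaw": 0.8},
    {"slide": [0,0,0],"angular": [0,0,0],"jaw": 0.3},
    {"slide": [0,0,0],"angular": [0,0,0],"jaw": 0.3},
    {"slide": [0,0,0],"angular": [0,0,0],"jaw": 0.3},
    {"slide": [0,0,0],"angular": [0,0,0],"jaw": 0.3}
  ],
  "newtons": 30
}}

```text
time_s: 8.22
tool_pos: [0.4517, -0.3071, 0.0341]
tool_rot: [179.9, -0.1, -4.0]
force: [-0.1, 1.7, 4.2]
grip_width: 0.0431
grasp_force: 30.0
```

{"fn": "step_arm", "kwargs": {
  "rows": [
    {"slide": [0,0,-0.02],"angular": [0,0,0],"jaw": 0.3},
    {"slide": [0,0,-0.1],"angular": [0,0,0],"jaw": 0.3},
    {"slide": [0,0,-0.12],"angular": [0,0,0],"jaw": 0.3},
    {"slide": [0,0,-0.12],"angular": [0,0,0],"jaw": 0.3},
    {"slide": [0,0,-0.075],"angular": [0,0,0],"jaw": 0.3},
    {"slide": [0,0,0],"angular": [0,0,0],"jaw": 0.3}
  ]
}}

```text
time_s: 8.98
tool_pos: [0.4525, -0.3076, 0.255]
tool_rot: [179.8, -0.4, -4.0]
force: [-0.4, 0.9, -0.4]
grip_width: 0.0435
grasp_force: 30.0
```

```bash
python3 - <<'E'
from h import *
o=env.get_obs(); print(o["tool_pos"],o["tool_rot"],o["grip_width"])
print(go(.509,.085,.25,0))
E
```

```text
[ 0.45253621 -0.30757763  0.25495003] [179.77799206  -0.36681779  -3.97025044] 0.04349220848311197
(array([ 0.0582, -0.7911,  0.0072]), array([ 0.0013, -0.002 , -0.0221]))
```

{"fn": "step_arm", "kwargs": {
  "rows": [
    {"slide": [0.0073,-0.08,0],"angular": [0,0,0],"jaw": 0.3},
    {"slide": [0.0073,-0.1,0],"angular": [0,0,0],"jaw": 0.3},
    {"slide": [0.0073,-0.1,0],"angular": [0,0,0],"jaw": 0.3},
    {"slide": [0.0073,-0.1,0],"angular": [0,0,0],"jaw": 0.3},
    {"slide": [0.0073,-0.1,0],"angular": [0,0,0],"jaw": 0.3},
    {"slide": [0.0073,-0.1,0],"angular": [0,0,0],"jaw": 0.3},
    {"slide": [0.0073,-0.1,0],"angular": [0,0,0],"jaw": 0.3},
    {"slide": [0.0073,-0.111,0],"angular": [0,0,0],"jaw": 0.3},
    {"slide": [0,0,0],"angular": [0,0,-0.022],"jaw": 0.3},
    {"slide": [0,0,0],"angular": [0,0,0],"jaw": 0.3}
  ]
}}

```text
time_s: 10.22
tool_pos: [0.5066, 0.086, 0.2493]
tool_rot: [180.0, 0.1, 0.0]
force: [0.1, -1.4, -0.6]
grip_width: 0.0429
grasp_force: 30.0
```

```bash
python3 - <<'E'
from h import *
o=env.get_obs(); print(o["tool_pos"],o["tool_rot"],o["grip_width"])
print(go(.509,.085,.175,0))
E
```

```text
[0.50659089 0.08604697 0.249282  ] [1.79967173e+02 1.40096379e-01 1.85344890e-02] 0.04287852264186612
(array([0.0052, 0.002 , 0.1486]), array([0.0002, 0.0008, 0.0001]))
```

{"fn": "step_arm", "kwargs": {
  "rows": [
    {"slide": [0.005,0.002,0.06],"angular": [0,0,0],"jaw": 0.3},
    {"slide": [0,0,0.06],"angular": [0,0,0],"jaw": 0.3},
    {"slide": [0,0,0.028],"angular": [0,0,0],"jaw": 0.3},
    {"slide": [0,0,0],"angular": [0,0,0],"jaw": 0.3},
    {"slide": [0,0,0],"angular": [0,0,0],"jaw": 0.7},
    {"slide": [0,0,0],"angular": [0,0,0],"jaw": 0.7},
    {"slide": [0,0,0],"angular": [0,0,0],"jaw": 0.7},
    {"slide": [0,0,-0.06],"angular": [0,0,0],"jaw": 0.7},
    {"slide": [0,0,-0.11],"angular": [0,0,0],"jaw": 0.7}
  ]
}}

```text
time_s: 11.35
tool_pos: [0.5086, 0.0845, 0.2608]
tool_rot: [180.0, 0.2, -0.0]
force: [1.2, -0.5, 1.1]
grip_width: 0.0609
grasp_force: 0.0
```

{"fn": "step_arm", "kwargs": {
  "rows": [
    {"slide": [0.0116,-0.0984,0],"angular": [0,0,0],"jaw": 0.9},
    {"slide": [0.0116,-0.0984,0],"angular": [0,0,0],"jaw": 0.9},
    {"slide": [0.0116,-0.0984,0],"angular": [0,0,0],"jaw": 0.9},
    {"slide": [0.0116,-0.0984,0],"angular": [0,0,0],"jaw": 0.9},
    {"slide": [0.0116,-0.0984,0],"angular": [0,0,0],"jaw": 0.9},
    {"slide": [0,0,0],"angular": [0,0,-0.05],"jaw": 0.9},
    {"slide": [0,0,0],"angular": [0,0,-0.05],"jaw": 0.9},
    {"slide": [0,0,0],"angular": [0,0,-0.05],"jaw": 0.9},
    {"slide": [0,0,0],"angular": [0,0,-0.05],"jaw": 0.9},
    {"slide": [0,0,0],"angular": [0,0,-0.05],"jaw": 0.9}
  ]
}}

```text
time_s: 12.6
tool_pos: [0.5392, 0.3308, 0.2617]
tool_rot: [180.0, -0.0, 45.3]
force: [-0.0, -0.0, 0.2]
grip_width: 0.0778
grasp_force: 0.0
```

{"fn": "step_arm", "kwargs": {
  "rows": [
    {"slide": [0,0,0],"angular": [0,0,-0.05],"jaw": 0.9},
    {"slide": [0,0,0],"angular": [0,0,-0.05],"jaw": 0.9},
    {"slide": [0,0,0],"angular": [0,0,-0.05],"jaw": 0.9},
    {"slide": [0,0,0],"angular": [0,0,-0.05],"jaw": 0.9},
    {"slide": [0,0,0],"angular": [0,0,-0.05],"jaw": 0.9},
    {"slide": [0,0,0],"angular": [0,0,0],"jaw": 0.9},
    {"slide": [0,0,0],"angular": [0,0,0],"jaw": 0.9}
  ]
}}

```text
time_s: 13.48
tool_pos: [0.5391, 0.3308, 0.2616]
tool_rot: [180.0, 0.0, 89.8]
force: [-1.1, 0.3, -0.8]
grip_width: 0.078
grasp_force: 0.0
```

```bash
python3 - <<'E'
from h import *
o=env.get_obs(); print(o["time_s"],o["tool_pos"],o["tool_rot"],o["qpos"])
a=env.read_camera("top"); 
c=env.camera_info("wrist"); im=env.read_camera("wrist")
print(proj(c,(.538,.331,.153)))
cv2.imwrite("pics/v4.png",np.hstack([im[:,:,::-1][::1,::1][:, :480],cv2.resize(a[150:300,180:280,::-1],(320,480))]))
print(go(.538,.331,.111,90))
E
```

```text
13.475 [0.53914478 0.3307927  0.26157602] [1.79991533e+02 2.83969304e-03 8.98262031e+01] [  7.955805    24.44403674 -56.76904123  80.95049488  20.32856241
  85.36428106 -48.19060192]
[319.05131311 237.66322635]
(array([ 0.0004, -0.0023,  0.3011]), array([ 0.0001,  0.0001, -0.0006]))
```

View pics/v4.png

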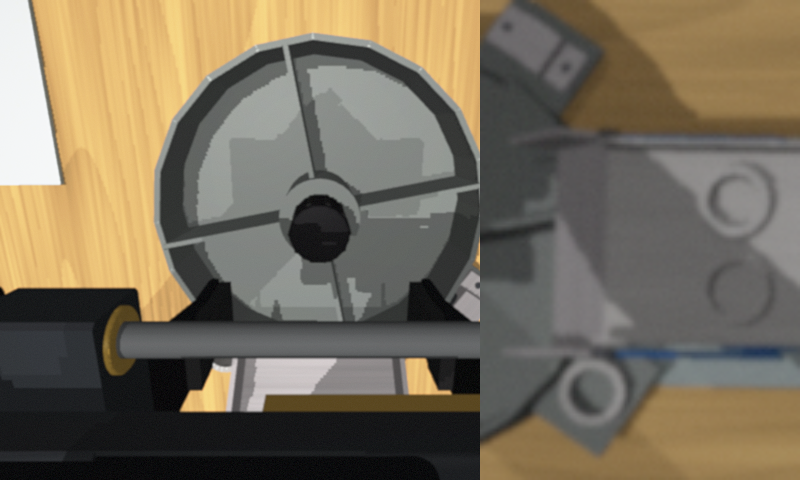

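Both rings lie side by side in the hopper. The knob is centred under the gripper at (320,230), and the dividers sit about 11° off the image axes, so the carousel needs about +34°.

{"fn": "step_arm", "kwargs": {
  "rows": [
    {"slide": [0,-0.002,0.1],"angular": [0,0,0],"jaw": 0.9},
    {"slide": [0,0,0.1],"angular": [0,0,0],"jaw": 0.9},
    {"slide": [0,0,0.07],"angular": [0,0,0],"jaw": 0.9},
    {"slide": [0,0,0.03],"angular": [0,0,0],"jaw": 0.9},
    {"slide": [0,0,0],"angular": [0,0,0],"jaw": 0.3},
    {"slide": [0,0,0],"angular": [0,0,0],"jaw": 0.3},
    {"slide": [0,0,0],"angular": [0,0,0],"jaw": 0.3},
    {"slide": [0,0,0],"angular": [0,0,0],"jaw": 0.3},
    {"slide": [0,0,0],"angular": [0,0,0],"jaw": 0.3}
  ],
  "newtons": 40
}}

```text
time_s: 14.7
tool_pos: [0.5388, 0.3311, 0.1123]
tool_rot: [179.9, -0.0, 90.0]
force: [1.4, 0.1, 1.7]
grip_width: 0.0432
grasp_force: 40.0
```

{"fn": "step_arm", "kwargs": {
  "rows": [
    {"slide": [0,0,0],"angular": [0,0,-0.027],"jaw": 0.3},
    {"slide": [0,0,0],"angular": [0,0,-0.027],"jaw": 0.3},
    {"slide": [0,0,0],"angular": [0,0,-0.027],"jaw": 0.3},
    {"slide": [0,0,0],"angular": [0,0,-0.027],"jaw": 0.3},
    {"slide": [0,0,0],"angular": [0,0,-0.027],"jaw": 0.3},
    {"slide": [0,0,0],"angular": [0,0,-0.027],"jaw": 0.3},
    {"slide": [0,0,0],"angular": [0,0,-0.027],"jaw": 0.3},
    {"slide": [0,0,0],"angular": [0,0,0],"jaw": 0.3},
    {"slide": [0,0,0],"angular": [0,0,0],"jaw": 0.3}
  ]
}}

```text
time_s: 15.82
tool_pos: [0.5397, 0.3314, 0.1123]
tool_rot: [179.8, 0.0, 123.9]
force: [5.5, 2.7, 0.8]
grip_width: 0.0433
grasp_force: 40.0
```

```bash
python3 - <<'E'
from h import *
o=env.get_obs(); print(o["time_s"],o["tool_pos"],o["tool_rot"],o["force"],o["wrist_torque"],o["grip_width"])
E
```

```text
15.825 [0.53971305 0.33143216 0.112282  ] [1.79786194e+02 1.25478071e-02 1.23883134e+02] [5.46223474 2.70944966 0.81840439] [ 0.30764112 -0.86511009  0.10228922] 0.04334245367208691
```

{"fn": "step_arm", "kwargs": {
  "rows": [
    {"slide": [0,0,0],"angular": [0,0,0],"jaw": 0.9},
    {"slide": [0,0,0],"angular": [0,0,0],"jaw": 0.9},
    {"slide": [0,0,0],"angular": [0,0,0],"jaw": 0.9},
    {"slide": [0,0,-0.08],"angular": [0,0,0],"jaw": 0.9},
    {"slide": [0,0,-0.12],"angular": [0,0,0],"jaw": 0.9},
    {"slide": [0,0,-0.12],"angular": [0,0,0],"jaw": 0.9},
    {"slide": [0,0,-0.06],"angular": [0,0,0],"jaw": 0.9},
    {"slide": [0,0,0],"angular": [0,0,0],"jaw": 0.9},
    {"slide": [0,0,0],"angular": [0,0,0],"jaw": 0.9}
  ]
}}

```text
time_s: 16.95
tool_pos: [0.5376, 0.3305, 0.3003]
tool_rot: [-179.9, 0.0, 124.0]
force: [-0.1, 0.1, -0.5]
grip_width: 0.0783
grasp_force: 0.0
```

```bash
cat > div.py <<'E'
from h import *
# unwarp the rim plane (z=.09) from the wrist view to a 1 mm/px map, thin bright divider tops by Canny/Hough
def car(axis=(.5385,.3315),save=None):
    c=env.camera_info("wrist"); im=env.read_camera("wrist")
    g=np.linspace(-.15,.15,301); 
    P=np.array([[proj(c,(axis[0]+x,axis[1]+y,.09)) for x in g] for y in g[::-1]],np.float32)
    w=cv2.remap(im,P[...,0],P[...,1],cv2.INTER_LINEAR)
    if save: cv2.imwrite(save,w[:,:,::-1])
    L=cv2.createLineSegmentDetector().detect(cv2.cvtColor(w,cv2.COLOR_RGB2GRAY))[0][:,0]
    out=[]
    for x0,y0,x1,y1 in L:
        l=np.hypot(x1-x0,y1-y0); d=abs((x0-150)*(y1-y0)-(y0-150)*(x1-x0))/l; r=max(np.hypot(x0-150,y0-150),np.hypot(x1-150,y1-150))
        if l>35 and d<8 and r<142: out.append((round(np.degrees(np.arctan2(-(y1-y0),x1-x0))%90,1),int(l),int((x0+x1)/2),int((y0+y1)/2)))
    return out
E
python3 - <<'E'
from div import *
o=env.get_obs(); print(o["time_s"],o["tool_pos"],o["tool_rot"])
print(car(save="pics/car1.png"))
print(go(.537,-.0347,.27,0)[0], go(.537,-.0347,.27,T=(*o["tool_pos"],0)))
E
```

```text
16.95 [0.53759374 0.33046783 0.3003246 ] [-1.79895077e+02  2.22311954e-02  1.24014094e+02]
[(np.float32(44.7), 101, 90, 86), (np.float32(44.8), 100, 212, 88), (np.float32(45.0), 102, 208, 86), (np.float32(44.7), 73, 98, 89), (np.float32(45.2), 100, 89, 210), (np.float32(44.3), 42, 67, 227), (np.float32(44.8), 55, 102, 191), (np.float32(46.6), 43, 114, 192), (np.float32(45.8), 65, 212, 92), (np.float32(46.1), 61, 212, 209), (np.float32(44.6), 38, 213, 204)]
[-0.6044 -0.4091  0.061 ] (array([-0.0012,  0.7303,  0.0606]), array([0., 0., 0.]))
```

View pics/car1.png

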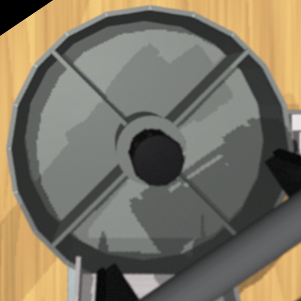

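The dividers lie at 45° and the ring compartment faces the chute at the bottom; the bracket shelf is on the right. Next I'll move over the handle.

{"fn": "step_arm", "kwargs": {
  "rows": [
    {"slide": [-0.0864,-0.0584,0],"angular": [0,0,0],"jaw": 0.9},
    {"slide": [-0.0864,-0.0584,0],"angular": [0,0,0],"jaw": 0.9},
    {"slide": [-0.0864,-0.0584,0],"angular": [0,0,0],"jaw": 0.9},
    {"slide": [-0.0864,-0.0584,0],"angular": [0,0,0],"jaw": 0.9},
    {"slide": [-0.0864,-0.0584,0],"angular": [0,0,0],"jaw": 0.9},
    {"slide": [-0.0864,-0.0584,0],"angular": [0,0,0],"jaw": 0.9},
    {"slide": [-0.0864,-0.0584,0],"angular": [0,0,0.05],"jaw": 0.9},
    {"slide": [0,0,0],"angular": [0,0,0.05],"jaw": 0.9},
    {"slide": [0,0,0],"angular": [0,0,0.05],"jaw": 0.9},
    {"slide": [0,0,0],"angular": [0,0,0.05],"jaw": 0.9}
  ]
}}

```text
time_s: 18.25
tool_pos: [0.5368, -0.0346, 0.2999]
tool_rot: [-179.8, -0.0, 87.7]
force: [0.4, 0.4, 1.0]
grip_width: 0.0783
grasp_force: 0.0
```

{"fn": "step_arm", "kwargs": {
  "rows": [
    {"slide": [0,0,0],"angular": [0,0,0.055],"jaw": 0.35},
    {"slide": [0,0,0],"angular": [0,0,0.055],"jaw": 0.35},
    {"slide": [0,0,0],"angular": [0,0,0.055],"jaw": 0.35},
    {"slide": [0,0,0],"angular": [0,0,0.055],"jaw": 0.35},
    {"slide": [0,0,0],"angular": [0,0,0.055],"jaw": 0.35},
    {"slide": [0,0,0],"angular": [0,0,0.055],"jaw": 0.35},
    {"slide": [0,0,0],"angular": [0,0,0.055],"jaw": 0.35},
    {"slide": [0,0,0],"angular": [0,0,0.055],"jaw": 0.35},
    {"slide": [0,0,0],"angular": [0,0,0.049],"jaw": 0.35},
    {"slide": [0,0,0],"angular": [0,0,0],"jaw": 0.35}
  ]
}}

```text
time_s: 19.5
tool_pos: [0.537, -0.0343, 0.3002]
tool_rot: [-180.0, 0.1, 0.1]
force: [-0.3, -0.9, 0.1]
grip_width: 0.0306
grasp_force: 0.0
```

```bash
python3 - <<'E'
from h import *
o=env.get_obs(); print(o["time_s"],o["tool_pos"],o["tool_rot"],o["qpos"],o["grip_width"])
c=env.camera_info("wrist"); im=env.read_camera("wrist"); print(proj(c,(.537,-.0347,.178)),proj(c,(.585,-.0347,.178)))
cv2.imwrite("pics/w5.png",im[:,:,::-1])
print(go(.537,-.0347,.157,0))
E
```

```text
19.5 [ 0.53698546 -0.03433554  0.30015144] [-1.79979431e+02  1.37437218e-01  6.91483642e-02] [ 49.69700136   7.39571066 -53.05896339  90.42617582   5.89731415
  85.27512307 -93.56418418] 0.03057363150625755
[320.58167835 231.52027419] [320.71220514 166.11120151]
(array([0.0003, 0.001 , 0.2867]), array([-0.0001,  0.0006,  0.0008]))
```

View pics/w5.png

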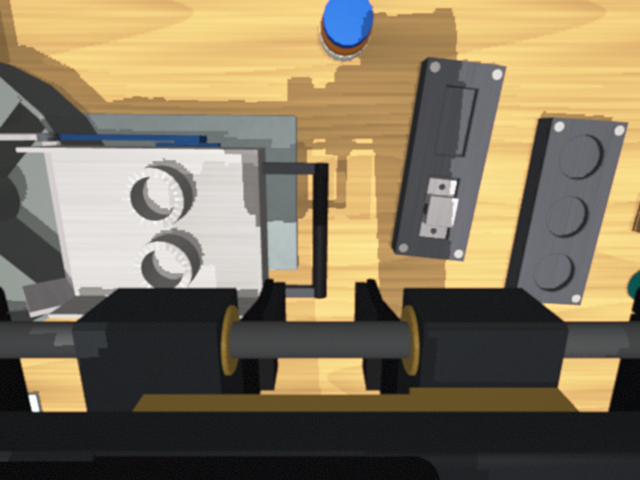

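The bar runs from (320,163) to (320,298) with its centre at (320,230), on the prediction. I'll grip it and tip along the arc.

{"fn": "step_arm", "kwargs": {
  "rows": [
    {"slide": [0,0.001,0.1],"angular": [0,0,0],"jaw": 0.35},
    {"slide": [0,0,0.1],"angular": [0,0,0],"jaw": 0.35},
    {"slide": [0,0,0.06],"angular": [0,0,0],"jaw": 0.35},
    {"slide": [0,0,0.0267],"angular": [0,0,0],"jaw": 0.35},
    {"slide": [0,0,0],"angular": [0,0,0],"jaw": 0.05},
    {"slide": [0,0,0],"angular": [0,0,0],"jaw": 0.05},
    {"slide": [0,0,0],"angular": [0,0,0],"jaw": 0.05},
    {"slide": [0,0,0],"angular": [0,0,0],"jaw": 0.05}
  ],
  "newtons": 20
}}

```text
time_s: 20.55
tool_pos: [0.5388, -0.0343, 0.1595]
tool_rot: [180.0, -0.1, 0.0]
force: [0.5, 1.1, 5.5]
grip_width: 0.0112
grasp_force: 20.0
```

```bash
python3 - <<'E'
from h import *
o=env.get_obs(); print(o["time_s"],o["tool_pos"],o["tool_rot"],o["grip_width"],o["force"])
th=np.linspace(0,.94,15)+np.arctan2(.012,.202); r=np.hypot(.202,.012)
y=-r*np.cos(th); z=r*np.sin(th)
print(np.round(np.c_[-np.diff(y),-np.diff(z)]/.5,4).tolist())
E
```

```text
20.55 [ 0.53876544 -0.03427693  0.15951256] [ 1.79988807e+02 -1.43731804e-01  3.17450822e-03] 0.011203146948470797 [0.53218624 1.09862485 5.49262166]
[[-0.0025, -0.0271], [-0.0043, -0.0268], [-0.0061, -0.0265], [-0.0079, -0.026], [-0.0096, -0.0254], [-0.0113, -0.0247], [-0.0129, -0.0239], [-0.0145, -0.023], [-0.016, -0.022], [-0.0174, -0.0208], [-0.0188, -0.0196], [-0.0201, -0.0183], [-0.0213, -0.0169], [-0.0223, -0.0155]]
```

{"fn": "step_arm", "kwargs": {
  "rows": [
    {"slide": [0,-0.0025,-0.0271],"angular": [0,0,0],"jaw": 0.05},
    {"slide": [0,-0.0043,-0.0268],"angular": [0,0,0],"jaw": 0.05},
    {"slide": [0,-0.0061,-0.0265],"angular": [0,0,0],"jaw": 0.05},
    {"slide": [0,-0.0079,-0.026],"angular": [0,0,0],"jaw": 0.05},
    {"slide": [0,-0.0096,-0.0254],"angular": [0,0,0],"jaw": 0.05},
    {"slide": [0,-0.0113,-0.0247],"angular": [0,0,0],"jaw": 0.05},
    {"slide": [0,-0.0129,-0.0239],"angular": [0,0,0],"jaw": 0.05}
  ],
  "newtons": 20
}}

```text
time_s: 21.42
tool_pos: [0.5388, -0.0084, 0.2497]
tool_rot: [179.9, -0.2, -0.1]
force: [5.4, -1.6, -2.1]
grip_width: 0.0113
grasp_force: 20.0
```

{"fn": "step_arm", "kwargs": {
  "rows": [
    {"slide": [0,-0.0145,-0.023],"angular": [0,0,0],"jaw": 0.05},
    {"slide": [0,-0.016,-0.022],"angular": [0,0,0],"jaw": 0.05},
    {"slide": [0,-0.0174,-0.0208],"angular": [0,0,0],"jaw": 0.05},
    {"slide": [0,-0.0188,-0.0196],"angular": [0,0,0],"jaw": 0.05},
    {"slide": [0,-0.0201,-0.0183],"angular": [0,0,0],"jaw": 0.05},
    {"slide": [0,-0.0213,-0.0169],"angular": [0,0,0],"jaw": 0.05},
    {"slide": [0,-0.0223,-0.0155],"angular": [0,0,0],"jaw": 0.05},
    {"slide": [0,0,0],"angular": [0,0,0],"jaw": 0.05},
    {"slide": [0,0,0],"angular": [0,0,0],"jaw": 0.05},
    {"slide": [0,0,0],"angular": [0,0,0],"jaw": 0.05}
  ]
}}

```text
time_s: 22.68
tool_pos: [0.5394, 0.0537, 0.319]
tool_rot: [179.6, -0.3, -0.3]
force: [2.7, -6.7, 7.4]
grip_width: 0.011
grasp_force: 20.0
```

{"fn": "step_arm", "kwargs": {
  "rows": [
    {"slide": [0,0,0],"angular": [0,0,0],"jaw": 0.05},
    {"slide": [0,0,0],"angular": [0,0,0],"jaw": 0.05},
    {"slide": [0,0,0],"angular": [0,0,0],"jaw": 0.05},
    {"slide": [0,0,0],"angular": [0,0,0],"jaw": 0.05},
    {"slide": [0,0,0],"angular": [0,0,0],"jaw": 0.05},
    {"slide": [0,0,0],"angular": [0,0,0],"jaw": 0.05},
    {"slide": [0,0,0],"angular": [0,0,0],"jaw": 0.05},
    {"slide": [0,0,0],"angular": [0,0,0],"jaw": 0.05}
  ]
}}

```text
time_s: 23.68
tool_pos: [0.5394, 0.0537, 0.319]
tool_rot: [179.6, -0.3, -0.3]
force: [2.6, -6.3, 7.1]
grip_width: 0.0112
grasp_force: 20.0
```

```bash
python3 - <<'E'
from h import *
o=env.get_obs(); print(o["time_s"],o["tool_pos"],o["tool_rot"],o["grip_width"],o["force"])
a=env.read_camera("top"); s=env.read_camera("scene")
cv2.imwrite("pics/v6.png",np.hstack([cv2.resize(a[130:310,70:340,::-1],(540,360)),cv2.resize(s[100:300,300:520,::-1],None,fx=1.8,fy=1.8)[:360][:, :250]]))
cv2.imwrite("pics/s6.png",s[:,:,::-1])
E
```

```text
23.675 [0.53940467 0.05369903 0.31897834] [179.64470686  -0.26979107  -0.25745016] 0.011237782290645515 [ 2.63913796 -6.32173992  7.12542102]
```

View pics/v6.png

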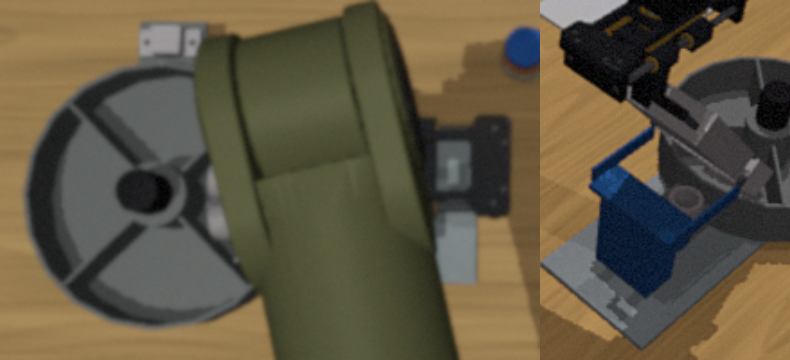

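The hopper is fully up. Both rings show in the compartment near the chute, at about (215,190) and (215,225) in the crop. I'll lower it along the reverse arc and let go.

{"fn": "step_arm", "kwargs": {
  "rows": [
    {"slide": [0,0.0223,0.0155],"angular": [0,0,0],"jaw": 0.05},
    {"slide": [0,0.0213,0.0169],"angular": [0,0,0],"jaw": 0.05},
    {"slide": [0,0.0201,0.0183],"angular": [0,0,0],"jaw": 0.05},
    {"slide": [0,0.0188,0.0196],"angular": [0,0,0],"jaw": 0.05},
    {"slide": [0,0.0174,0.0208],"angular": [0,0,0],"jaw": 0.05},
    {"slide": [0,0.016,0.022],"angular": [0,0,0],"jaw": 0.05},
    {"slide": [0,0.0145,0.023],"angular": [0,0,0],"jaw": 0.05}
  ]
}}

```text
time_s: 24.65
tool_pos: [0.5387, -0.0086, 0.2489]
tool_rot: [179.9, -0.2, -0.1]
force: [4.4, -1.0, 0.6]
grip_width: 0.0108
grasp_force: 20.0
```

{"fn": "step_arm", "kwargs": {
  "rows": [
    {"slide": [0,0.0129,0.0239],"angular": [0,0,0],"jaw": 0.05},
    {"slide": [0,0.0113,0.0247],"angular": [0,0,0],"jaw": 0.05},
    {"slide": [0,0.0096,0.0254],"angular": [0,0,0],"jaw": 0.05},
    {"slide": [0,0.0079,0.026],"angular": [0,0,0],"jaw": 0.05},
    {"slide": [0,0.0061,0.0265],"angular": [0,0,0],"jaw": 0.05},
    {"slide": [0,0.0043,0.0268],"angular": [0,0,0],"jaw": 0.05},
    {"slide": [0,0.0025,0.0271],"angular": [0,0,0],"jaw": 0.05},
    {"slide": [0,0,0],"angular": [0,0,0],"jaw": 0.05}
  ]
}}

```text
time_s: 25.65
tool_pos: [0.5377, -0.0342, 0.1577]
tool_rot: [-180.0, 0.0, 0.0]
force: [4.6, -0.4, -1.0]
grip_width: 0.0111
grasp_force: 20.0
```

{"fn": "step_arm", "kwargs": {
  "rows": [
    {"slide": [0,0,0],"angular": [0,0,0],"jaw": 0.35},
    {"slide": [0,0,0],"angular": [0,0,0],"jaw": 0.35},
    {"slide": [0,0,0],"angular": [0,0,0],"jaw": 0.35},
    {"slide": [0,0,-0.08],"angular": [0,0,0],"jaw": 0.35},
    {"slide": [0,0,-0.1],"angular": [0,0,0],"jaw": 0.35},
    {"slide": [0,0,0],"angular": [0,0,0],"jaw": 0.6}
  ]
}}

```text
time_s: 26.4
tool_pos: [0.5398, -0.0343, 0.252]
tool_rot: [179.9, -0.4, -0.0]
force: [0.9, -0.1, -0.5]
grip_width: 0.0353
grasp_force: 0.0
```

```bash
python3 - <<'E'
from h import *
o=env.get_obs(); print(o["time_s"],o["tool_pos"],o["tool_rot"],o["grip_width"],o["force"])
print(go(.5275,-.166,.15,-5.5,T=(*o["tool_pos"],0)))
E
```

```text
26.4 [ 0.53978691 -0.03426303  0.25195463] [ 1.79912231e+02 -3.60582077e-01 -6.58221665e-03] 0.03525319215801812 [ 0.89778787 -0.08970839 -0.54816516]
(array([-0.0246,  0.2635,  0.2039]), array([ 0.    , -0.    ,  0.0306]))
```

{"fn": "step_arm", "kwargs": {
  "rows": [
    {"slide": [-0.008,0.088,0],"angular": [0,0,0],"jaw": 0.7},
    {"slide": [-0.008,0.088,0.04],"angular": [0,0,0],"jaw": 0.7},
    {"slide": [-0.0086,0.088,0.08],"angular": [0,0,0],"jaw": 0.7},
    {"slide": [0,0,0.08],"angular": [0,0,0.0306],"jaw": 0.7},
    {"slide": [0,0,0],"angular": [0,0,0],"jaw": 0.7},
    {"slide": [0,0,0],"angular": [0,0,0],"jaw": 0.7}
  ],
  "newtons": 30
}}

```text
time_s: 27.15
tool_pos: [0.5261, -0.1656, 0.1492]
tool_rot: [-180.0, -0.1, -5.3]
force: [0.9, -0.7, -0.6]
grip_width: 0.0608
grasp_force: 0.0
```

```bash
python3 - <<'E'
from h import *
o=env.get_obs(); print(o["time_s"],o["tool_pos"],o["tool_rot"],o["grip_width"])
a=env.read_camera("top"); 
c=env.camera_info("wrist"); im=env.read_camera("wrist"); print(proj(c,(.5275,-.166,.046)))
cv2.imwrite("pics/v7.png",np.hstack([im[:300,150:500,::-1],cv2.resize(a[150:300,80:300,::-1],(440,300))]))
print(go(.5275,-.166,.034,-5.5))
E
```

```text
27.15 [ 0.52613294 -0.16562856  0.14921448] [-1.79993986e+02 -5.91569788e-02 -5.33180771e+00] 0.06077803258582547
[320.03520896 237.5481246 ]
(array([ 0.0008, -0.0003,  0.2322]), array([ 0.0003, -0.0009,  0.0007]))
```

View pics/v7.png

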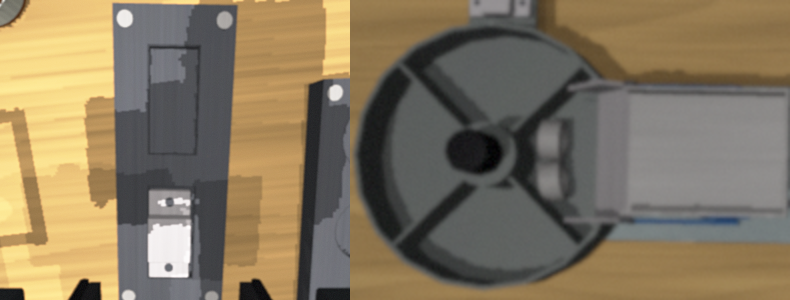

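Both rings rest in the ring compartment by the hub, at (555,140) and (555,180) in the right crop, and the hopper is empty and level. The grey bracket is still in its cavity, its block centred at about (320,238) in the wrist view as predicted. I'll grasp it.

{"fn": "step_arm", "kwargs": {
  "rows": [
    {"slide": [0.001,0,0.09],"angular": [0,0,0],"jaw": 0.7},
    {"slide": [0,0,0.08],"angular": [0,0,0],"jaw": 0.7},
    {"slide": [0,0,0.04],"angular": [0,0,0],"jaw": 0.7},
    {"slide": [0,0,0.022],"angular": [0,0,0],"jaw": 0.7},
    {"slide": [0,0,0],"angular": [0,0,0],"jaw": 0.15},
    {"slide": [0,0,0],"angular": [0,0,0],"jaw": 0.15},
    {"slide": [0,0,0],"angular": [0,0,0],"jaw": 0.15},
    {"slide": [0,0,0],"angular": [0,0,0],"jaw": 0.15},
    {"slide": [0,0,0],"angular": [0,0,0],"jaw": 0.15}
  ],
  "newtons": 35
}}

```text
time_s: 28.38
tool_pos: [0.5264, -0.1668, 0.0328]
tool_rot: [180.0, -0.1, -5.5]
force: [0.8, -1.0, 4.3]
grip_width: 0.0296
grasp_force: 35.0
```

{"fn": "step_arm", "kwargs": {
  "rows": [
    {"slide": [0,0,-0.02],"angular": [0,0,0],"jaw": 0.15},
    {"slide": [0,0,-0.1],"angular": [0,0,0],"jaw": 0.15},
    {"slide": [0,0,-0.12],"angular": [0,0,0],"jaw": 0.15},
    {"slide": [0,0,-0.12],"angular": [0,0,0],"jaw": 0.15},
    {"slide": [0,0,-0.08],"angular": [0,0,0],"jaw": 0.15},
    {"slide": [0,0,0],"angular": [0,0,0],"jaw": 0.15}
  ]
}}

```text
time_s: 29.12
tool_pos: [0.5275, -0.1668, 0.256]
tool_rot: [179.9, -0.3, -5.5]
force: [0.2, 0.4, -1.1]
grip_width: 0.0293
grasp_force: 35.0
```

```bash
python3 - <<'E'
from h import *
o=env.get_obs(); print(o["tool_pos"],o["tool_rot"],o["grip_width"],o["force"])
print(go(.5375,.08,.255,0))
E
```

```text
[ 0.52747257 -0.1667848   0.2560328 ] [179.85139757  -0.31648581  -5.50667673] 0.029266731165514148 [ 0.19718861  0.43019974 -1.13664852]
(array([-0.0274, -0.4932,  0.0006]), array([ 0.0009, -0.0017, -0.0306]))
```

{"fn": "step_arm", "kwargs": {
  "rows": [
    {"slide": [-0.0055,-0.08,0],"angular": [0,0,0],"jaw": 0.15},
    {"slide": [-0.0055,-0.1,0],"angular": [0,0,0],"jaw": 0.15},
    {"slide": [-0.0055,-0.1,0],"angular": [0,0,0],"jaw": 0.15},
    {"slide": [-0.0055,-0.1,0],"angular": [0,0,0],"jaw": 0.15},
    {"slide": [-0.0055,-0.113,0],"angular": [0,0,0],"jaw": 0.15},
    {"slide": [0,0,0],"angular": [0,0,-0.0306],"jaw": 0.15},
    {"slide": [0,0,0],"angular": [0,0,0],"jaw": 0.15}
  ]
}}

```text
time_s: 30.0
tool_pos: [0.5348, 0.0802, 0.2509]
tool_rot: [180.0, 0.2, 0.0]
force: [0.1, -0.3, -1.7]
grip_width: 0.0292
grasp_force: 35.0
```

```bash
python3 - <<'E'
from h import *
o=env.get_obs(); print(o["tool_pos"],o["tool_rot"],o["grip_width"],o["force"])
print(go(.5375,.08,.177,0))
E
```

```text
[0.53484485 0.08022422 0.25087832] [1.79967722e+02 1.52794535e-01 2.22022568e-02] 0.029196562905615082 [ 0.1078653  -0.3433049  -1.71529428]
(array([0.0057, 0.0004, 0.1477]), array([0.0002, 0.0008, 0.0001]))
```

{"fn": "step_arm", "kwargs": {
  "rows": [
    {"slide": [0.005,0,0.06],"angular": [0,0,0],"jaw": 0.15},
    {"slide": [0,0,0.06],"angular": [0,0,0],"jaw": 0.15},
    {"slide": [0,0,0.0275],"angular": [0,0,0],"jaw": 0.15},
    {"slide": [0,0,0],"angular": [0,0,0],"jaw": 0.15},
    {"slide": [0,0,0],"angular": [0,0,0],"jaw": 0.6},
    {"slide": [0,0,0],"angular": [0,0,0],"jaw": 0.6},
    {"slide": [0,0,0],"angular": [0,0,0],"jaw": 0.6},
    {"slide": [0,0,-0.06],"angular": [0,0,0],"jaw": 0.6},
    {"slide": [0,0,-0.1],"angular": [0,0,0],"jaw": 0.6},
    {"slide": [0,0,-0.08],"angular": [0,0,0],"jaw": 0.6}
  ]
}}

```text
time_s: 31.25
tool_pos: [0.5387, 0.0803, 0.3006]
tool_rot: [180.0, -0.1, -0.0]
force: [0.1, -0.9, -0.4]
grip_width: 0.0523
grasp_force: 0.0
```

{"fn": "step_arm", "kwargs": {
  "rows": [
    {"slide": [0,-0.1006,0],"angular": [0,0,0],"jaw": 0.9},
    {"slide": [0,-0.1006,0],"angular": [0,0,0],"jaw": 0.9},
    {"slide": [0,-0.1006,0],"angular": [0,0,0],"jaw": 0.9},
    {"slide": [0,-0.1006,0],"angular": [0,0,0],"jaw": 0.9},
    {"slide": [0.002,-0.1006,0],"angular": [0,0,0],"jaw": 0.9},
    {"slide": [0,0,0],"angular": [0,0,-0.0513],"jaw": 0.9},
    {"slide": [0,0,0],"angular": [0,0,-0.0513],"jaw": 0.9},
    {"slide": [0,0,0],"angular": [0,0,-0.0513],"jaw": 0.9},
    {"slide": [0,0,0],"angular": [0,0,-0.0513],"jaw": 0.9},
    {"slide": [0,0,0],"angular": [0,0,-0.0513],"jaw": 0.9}
  ]
}}

```text
time_s: 32.5
tool_pos: [0.5396, 0.3315, 0.2987]
tool_rot: [180.0, -0.0, 46.4]
force: [0.5, -0.1, -0.0]
grip_width: 0.0785
grasp_force: 0.0
```

{"fn": "step_arm", "kwargs": {
  "rows": [
    {"slide": [0,0,0],"angular": [0,0,-0.0513],"jaw": 0.9},
    {"slide": [0,0,0],"angular": [0,0,-0.0513],"jaw": 0.9},
    {"slide": [0,0,0],"angular": [0,0,-0.0513],"jaw": 0.9},
    {"slide": [0,0,0],"angular": [0,0,-0.0513],"jaw": 0.9},
    {"slide": [0,0,0],"angular": [0,0,-0.0513],"jaw": 0.9},
    {"slide": [0,0,0],"angular": [0,0,-0.0513],"jaw": 0.9},
    {"slide": [0,0,0],"angular": [0,0,-0.0513],"jaw": 0.9},
    {"slide": [0,0,0],"angular": [0,0,-0.0513],"jaw": 0.9},
    {"slide": [0,0,0],"angular": [0,0,0],"jaw": 0.9},
    {"slide": [0,0,0],"angular": [0,0,0],"jaw": 0.9}
  ]
}}

```text
time_s: 33.75
tool_pos: [0.5396, 0.3315, 0.2985]
tool_rot: [180.0, 0.0, 119.9]
force: [0.5, 0.1, 0.4]
grip_width: 0.0782
grasp_force: 0.0
```

```bash
python3 - <<'E'
from div import *
o=env.get_obs(); print(o["time_s"],o["tool_pos"],o["tool_rot"],o["qpos"])
a=env.read_camera("top"); print(car(save="pics/car2.png"))
b=cv2.imread("pics/car2.png")
cv2.imwrite("pics/v8.png",np.hstack([b,cv2.resize(a[150:300,180:340,::-1],None,fx=2,fy=2)[:300],np.zeros((300,1,3),np.uint8)] if 0 else [cv2.resize(b,(300,300)),cv2.resize(a[150:300,180:340,::-1],(320,300))]))
print(go(.5385,.3315,.111,120))
E
```

```text
33.75 [0.53957917 0.33145787 0.29847451] [1.79992459e+02 5.76461883e-03 1.19863595e+02] [ 16.27983865  33.71690269 -77.16674329  77.01100829  32.85815092
  93.82698029 -26.06941901]
[(np.float32(44.8), 101, 90, 86), (np.float32(44.8), 101, 211, 88), (np.float32(45.0), 101, 208, 85), (np.float32(44.6), 84, 95, 84), (np.float32(45.5), 69, 79, 221), (np.float32(44.9), 99, 86, 207), (np.float32(45.4), 69, 210, 207), (np.float32(45.1), 63, 205, 195), (np.float32(45.4), 82, 207, 98), (np.float32(44.0), 37, 88, 217)]
(array([ 0.0011, -0.0018,  0.3748]), array([ 0.    ,  0.    , -0.0004]))
```

View pics/v8.png

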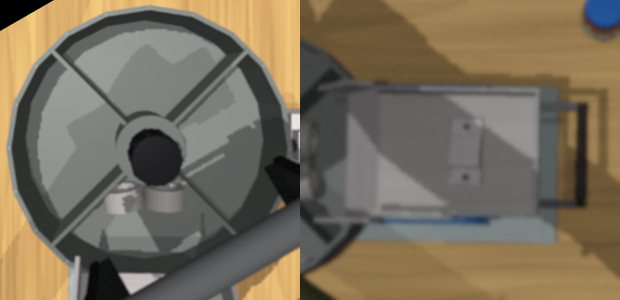

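The bracket lies flat in the hopper at (465,152) in the right half. The dividers are still at 45° and both rings are in the bottom compartment. Joint 3 is close to its limit, so I'll turn back a little before gripping.

{"fn": "step_arm", "kwargs": {
  "rows": [
    {"slide": [0,0,0],"angular": [0,0,0.04],"jaw": 0.9},
    {"slide": [0,0,0],"angular": [0,0,0.04],"jaw": 0.9},
    {"slide": [0,0,0],"angular": [0,0,0.03],"jaw": 0.9},
    {"slide": [0,0,0],"angular": [0,0,0],"jaw": 0.9}
  ]
}}

```text
time_s: 34.35
tool_pos: [0.5394, 0.3315, 0.2985]
tool_rot: [180.0, 0.0, 100.2]
force: [0.1, 0.9, 0.6]
grip_width: 0.0785
grasp_force: 0.0
```

```bash
python3 - <<'E'
from h import *
o=env.get_obs(); print(o["time_s"],o["tool_pos"],o["tool_rot"],o["qpos"]); print(go(.5385,.3315,.111,100))
E
```

```text
34.35 [0.53944383 0.33149166 0.29852965] [1.79977904e+02 2.88140278e-02 1.00231808e+02] [ 14.98665239  31.25443012 -73.15902992  77.05818345  29.84381147
  92.58091366 -43.80611372]
(array([ 0.0005, -0.002 ,  0.3751]), array([0.0001, 0.0002, 0.0013]))
```

{"fn": "step_arm", "kwargs": {
  "rows": [
    {"slide": [0,-0.002,0.11],"angular": [0,0,0],"jaw": 0.9},
    {"slide": [0,0,0.11],"angular": [0,0,0],"jaw": 0.9},
    {"slide": [0,0,0.09],"angular": [0,0,0],"jaw": 0.9},
    {"slide": [0,0,0.045],"angular": [0,0,0],"jaw": 0.9},
    {"slide": [0,0,0.019],"angular": [0,0,0],"jaw": 0.9},
    {"slide": [0,0,0],"angular": [0,0,0],"jaw": 0.3},
    {"slide": [0,0,0],"angular": [0,0,0],"jaw": 0.3},
    {"slide": [0,0,0],"angular": [0,0,0],"jaw": 0.3},
    {"slide": [0,0,0],"angular": [0,0,0],"jaw": 0.3},
    {"slide": [0,0,0],"angular": [0,0,0],"jaw": 0.3}
  ],
  "newtons": 40
}}

```text
time_s: 35.6
tool_pos: [0.539, 0.3315, 0.1119]
tool_rot: [179.9, -0.0, 100.2]
force: [0.3, 0.6, 1.2]
grip_width: 0.0434
grasp_force: 40.0
```

```bash
python3 - <<'E'
from h import *
o=env.get_obs(); print(o["time_s"],o["tool_pos"],o["tool_rot"],o["qpos"],o["grip_width"])
E
```

```text
35.6 [0.53899737 0.33152621 0.11192149] [ 1.79923494e+02 -1.39700004e-02  1.00225416e+02] [ 14.4369874   37.97381637 -67.80538597  91.7591862   36.1667082
  75.07509685 -48.58813739] 0.0434473415190973
```

{"fn": "step_arm", "kwargs": {
  "rows": [
    {"slide": [0,0,0],"angular": [0,0,0.025],"jaw": 0.3},
    {"slide": [0,0,0],"angular": [0,0,0.025],"jaw": 0.3},
    {"slide": [0,0,0],"angular": [0,0,0.025],"jaw": 0.3},
    {"slide": [0,0,0],"angular": [0,0,0.025],"jaw": 0.3},
    {"slide": [0,0,0],"angular": [0,0,0.025],"jaw": 0.3},
    {"slide": [0,0,0],"angular": [0,0,0.025],"jaw": 0.3},
    {"slide": [0,0,0],"angular": [0,0,0.025],"jaw": 0.3},
    {"slide": [0,0,0],"angular": [0,0,0.025],"jaw": 0.3},
    {"slide": [0,0,0],"angular": [0,0,0.025],"jaw": 0.3},
    {"slide": [0,0,0],"angular": [0,0,0.025],"jaw": 0.3}
  ]
}}

```text
time_s: 36.85
tool_pos: [0.538, 0.3317, 0.1119]
tool_rot: [180.0, 0.0, 55.1]
force: [-1.7, -0.7, 2.2]
grip_width: 0.0432
grasp_force: 40.0
```

```bash
python3 - <<'E'
from h import *
o=env.get_obs(); print(o["time_s"],o["tool_pos"],o["tool_rot"],o["qpos"],o["grip_width"],o["force"])
E
```

```text
36.85 [0.53801373 0.33170779 0.11192031] [1.79999123e+02 8.52395024e-03 5.51465118e+01] [  9.83871685  32.80678252 -59.09732051  91.92137418  29.2341567
  72.17294538 -89.28564044] 0.0432112946325617 [-1.71150532 -0.66016437  2.23430641]
```

{"fn": "step_arm", "kwargs": {
  "rows": [
    {"slide": [0,0,0],"angular": [0,0,0.028],"jaw": 0.3},
    {"slide": [0,0,0],"angular": [0,0,0.028],"jaw": 0.3},
    {"slide": [0,0,0],"angular": [0,0,0.028],"jaw": 0.3},
    {"slide": [0,0,0],"angular": [0,0,0.028],"jaw": 0.3},
    {"slide": [0,0,0],"angular": [0,0,0.028],"jaw": 0.3},
    {"slide": [0,0,0],"angular": [0,0,0.028],"jaw": 0.3},
    {"slide": [0,0,0],"angular": [0,0,0.028],"jaw": 0.3},
    {"slide": [0,0,0],"angular": [0,0,0.028],"jaw": 0.3},
    {"slide": [0,0,0],"angular": [0,0,0.028],"jaw": 0.3},
    {"slide": [0,0,0],"angular": [0,0,0],"jaw": 0.3}
  ]
}}

```text
time_s: 38.1
tool_pos: [0.5375, 0.3326, 0.1119]
tool_rot: [-179.9, 0.0, 10.0]
force: [-3.7, 1.3, 3.6]
grip_width: 0.0429
grasp_force: 40.0
```

{"fn": "step_arm", "kwargs": {
  "rows": [
    {"slide": [0,0,0],"angular": [0,0,0],"jaw": 0.9},
    {"slide": [0,0,0],"angular": [0,0,0],"jaw": 0.9},
    {"slide": [0,0,0],"angular": [0,0,0],"jaw": 0.9},
    {"slide": [0,0,-0.08],"angular": [0,0,0],"jaw": 0.9},
    {"slide": [0,0,-0.11],"angular": [0,0,0],"jaw": 0.9},
    {"slide": [0,0,-0.11],"angular": [0,0,0],"jaw": 0.9},
    {"slide": [0,0,-0.075],"angular": [0,0,0],"jaw": 0.9},
    {"slide": [0,0,0],"angular": [0,0,0],"jaw": 0.9},
    {"slide": [0,0,0],"angular": [0,0,0],"jaw": 0.9}
  ]
}}

```text
time_s: 39.22
tool_pos: [0.5384, 0.3308, 0.2978]
tool_rot: [179.9, 0.1, 9.9]
force: [-0.1, 0.2, 0.1]
grip_width: 0.0781
grasp_force: 0.0
```

```bash
python3 - <<'E'
from div import *
o=env.get_obs(); print(o["time_s"],o["tool_pos"],o["tool_rot"],o["qpos"])
print(car(save="pics/car3.png")); print(go(.538,-.0343,.30)[0])
E
```

```text
39.225 [0.53840869 0.33075988 0.29782859] [1.79943974e+02 6.22142324e-02 9.86345382e+00] [   5.325897     22.47319789  -53.34097483   77.53569655   17.87028236
   88.74225623 -126.39388975]
[(np.float32(44.6), 47, 229, 72), (np.float32(44.6), 83, 94, 89), (np.float32(44.6), 98, 89, 211), (np.float32(44.8), 87, 213, 96), (np.float32(44.9), 45, 223, 219), (np.float32(44.7), 68, 102, 205)]
[-0.1254  0.7189 -0.0044]
```

View pics/car3.png

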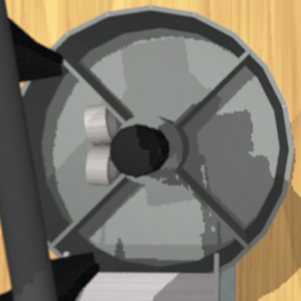

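The dividers are at 45° again. The rings have moved to the left compartment and the empty bracket compartment is under the chute at the bottom. Back to the handle.

{"fn": "step_arm", "kwargs": {
  "rows": [
    {"slide": [-0.0157,0.0899,0],"angular": [0,0,0],"jaw": 0.6},
    {"slide": [-0.0157,0.0899,0],"angular": [0,0,0],"jaw": 0.35},
    {"slide": [-0.0157,0.0899,0],"angular": [0,0,0],"jaw": 0.35},
    {"slide": [-0.0157,0.0899,0],"angular": [0,0,0],"jaw": 0.35},
    {"slide": [-0.0157,0.0899,0],"angular": [0,0,0],"jaw": 0.35},
    {"slide": [-0.0157,0.0899,0],"angular": [0,0,0],"jaw": 0.35},
    {"slide": [-0.0157,0.0899,0],"angular": [0,0,0],"jaw": 0.35},
    {"slide": [-0.0157,0.0899,0],"angular": [0,0,0],"jaw": 0.35},
    {"slide": [0,0,0],"angular": [0,0,0.055],"jaw": 0.35},
    {"slide": [0,0,0],"angular": [0,0,0],"jaw": 0.35}
  ]
}}

```text
time_s: 40.52
tool_pos: [0.5375, -0.0344, 0.2974]
tool_rot: [-180.0, 0.1, -0.0]
force: [-0.7, -0.1, 0.5]
grip_width: 0.0308
grasp_force: 0.0
```

```bash
python3 - <<'E'
from h import *
o=env.get_obs(); print(o["time_s"],o["tool_pos"],o["tool_rot"],o["qpos"],o["grip_width"])
print(go(.538,-.0343,.158,0))
E
```

```text
40.525 [ 0.53749533 -0.03436317  0.29739013] [-1.79959063e+02  1.49237933e-01 -3.40739731e-03] [ 42.31422376   6.33404508 -44.6062407   90.81417303   4.41490657
  84.83059455 -92.53006785] 0.030753925353232993
(array([1.700e-03, 1.000e-04, 2.788e-01]), array([-0.0002,  0.0008, -0.    ]))
```

{"fn": "step_arm", "kwargs": {
  "rows": [
    {"slide": [0.001,0,0.1],"angular": [0,0,0],"jaw": 0.35},
    {"slide": [0,0,0.1],"angular": [0,0,0],"jaw": 0.35},
    {"slide": [0,0,0.055],"angular": [0,0,0],"jaw": 0.35},
    {"slide": [0,0,0.0238],"angular": [0,0,0],"jaw": 0.35},
    {"slide": [0,0,0],"angular": [0,0,0],"jaw": 0.05},
    {"slide": [0,0,0],"angular": [0,0,0],"jaw": 0.05},
    {"slide": [0,0,0],"angular": [0,0,0],"jaw": 0.05},
    {"slide": [0,0,0],"angular": [0,0,0],"jaw": 0.05}
  ],
  "newtons": 20
}}

```text
time_s: 41.52
tool_pos: [0.5398, -0.0343, 0.1608]
tool_rot: [179.9, -0.1, -0.0]
force: [-0.0, -1.4, 4.8]
grip_width: 0.0109
grasp_force: 20.0
```

{"fn": "step_arm", "kwargs": {
  "rows": [
    {"slide": [0,-0.0025,-0.0271],"angular": [0,0,0],"jaw": 0.05},
    {"slide": [0,-0.0043,-0.0268],"angular": [0,0,0],"jaw": 0.05},
    {"slide": [0,-0.0061,-0.0265],"angular": [0,0,0],"jaw": 0.05},
    {"slide": [0,-0.0079,-0.026],"angular": [0,0,0],"jaw": 0.05},
    {"slide": [0,-0.0096,-0.0254],"angular": [0,0,0],"jaw": 0.05},
    {"slide": [0,-0.0113,-0.0247],"angular": [0,0,0],"jaw": 0.05},
    {"slide": [0,-0.0129,-0.0239],"angular": [0,0,0],"jaw": 0.05}
  ]
}}

```text
time_s: 42.4
tool_pos: [0.5399, -0.0082, 0.2513]
tool_rot: [179.8, -0.2, -0.1]
force: [5.0, -5.1, -1.0]
grip_width: 0.0114
grasp_force: 20.0
```

{"fn": "step_arm", "kwargs": {
  "rows": [
    {"slide": [0,-0.0145,-0.023],"angular": [0,0,0],"jaw": 0.05},
    {"slide": [0,-0.016,-0.022],"angular": [0,0,0],"jaw": 0.05},
    {"slide": [0,-0.0174,-0.0208],"angular": [0,0,0],"jaw": 0.05},
    {"slide": [0,-0.0188,-0.0196],"angular": [0,0,0],"jaw": 0.05},
    {"slide": [0,-0.0201,-0.0183],"angular": [0,0,0],"jaw": 0.05},
    {"slide": [0,-0.0213,-0.0169],"angular": [0,0,0],"jaw": 0.05},
    {"slide": [0,-0.0223,-0.0155],"angular": [0,0,0],"jaw": 0.05},
    {"slide": [0,0,0],"angular": [0,0,0],"jaw": 0.05},
    {"slide": [0,0,0],"angular": [0,0,0],"jaw": 0.05},
    {"slide": [0,0,0],"angular": [0,0,0],"jaw": 0.05}
  ]
}}

```text
time_s: 43.65
tool_pos: [0.5405, 0.0553, 0.321]
tool_rot: [179.7, -0.3, -0.2]
force: [2.7, -8.0, 9.2]
grip_width: 0.0112
grasp_force: 20.0
```

{"fn": "step_arm", "kwargs": {
  "rows": [
    {"slide": [0,0,0],"angular": [0,0,0],"jaw": 0.05},
    {"slide": [0,0,0],"angular": [0,0,0],"jaw": 0.05},
    {"slide": [0,0,0],"angular": [0,0,0],"jaw": 0.05},
    {"slide": [0,0,0],"angular": [0,0,0],"jaw": 0.05},
    {"slide": [0,0,0],"angular": [0,0,0],"jaw": 0.05},
    {"slide": [0,0,0],"angular": [0,0,0],"jaw": 0.05},
    {"slide": [0,0,0],"angular": [0,0,0],"jaw": 0.05},
    {"slide": [0,0,0],"angular": [0,0,0],"jaw": 0.05},
    {"slide": [0,0,0],"angular": [0,0,0],"jaw": 0.05},
    {"slide": [0,0,0],"angular": [0,0,0],"jaw": 0.05}
  ]
}}

```text
time_s: 44.9
tool_pos: [0.5405, 0.0553, 0.3209]
tool_rot: [179.7, -0.3, -0.2]
force: [2.6, -7.4, 9.5]
grip_width: 0.0111
grasp_force: 20.0
```

```bash
python3 - <<'E'
from h import *
o=env.get_obs(); print(o["time_s"],o["tool_pos"],o["tool_rot"],o["grip_width"],o["force"])
a=env.read_camera("top"); s=env.read_camera("scene")
cv2.imwrite("pics/v9.png",np.hstack([cv2.resize(a[150:300,70:220,::-1],(400,400)),cv2.resize(s[100:260,340:500,::-1],(400,400))]))
E
```

```text
44.9 [0.54048057 0.05530243 0.32091938] [179.69132758  -0.31270388  -0.23762893] 0.011100741885424485 [ 2.57704907 -7.4279647   9.52473318]
```

View pics/v9.png

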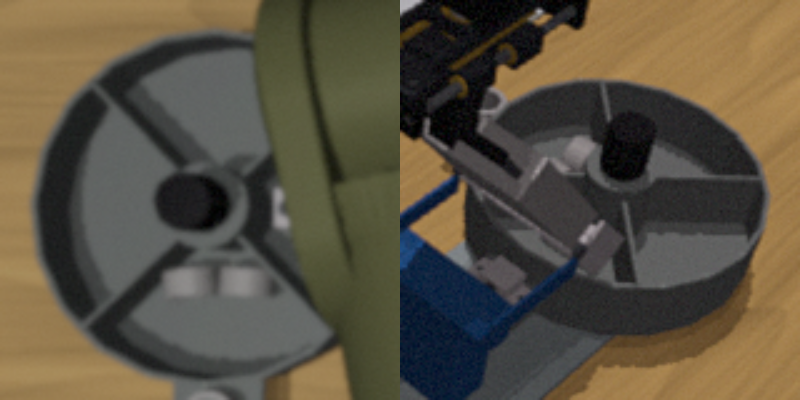

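The bracket is in its compartment near the hub, at (280,210) in the left crop, and the rings are in the neighbouring compartment. I'll lower the hopper and clear the arm.

{"fn": "step_arm", "kwargs": {
  "rows": [
    {"slide": [0,0.0223,0.0155],"angular": [0,0,0],"jaw": 0.05},
    {"slide": [0,0.0213,0.0169],"angular": [0,0,0],"jaw": 0.05},
    {"slide": [0,0.0201,0.0183],"angular": [0,0,0],"jaw": 0.05},
    {"slide": [0,0.0188,0.0196],"angular": [0,0,0],"jaw": 0.05},
    {"slide": [0,0.0174,0.0208],"angular": [0,0,0],"jaw": 0.05},
    {"slide": [0,0.016,0.022],"angular": [0,0,0],"jaw": 0.05},
    {"slide": [0,0.0145,0.023],"angular": [0,0,0],"jaw": 0.05}
  ]
}}

```text
time_s: 45.88
tool_pos: [0.5399, -0.0079, 0.251]
tool_rot: [179.9, -0.2, -0.1]
force: [3.8, -3.5, 0.9]
grip_width: 0.0109
grasp_force: 20.0
```

{"fn": "step_arm", "kwargs": {
  "rows": [
    {"slide": [0,0.0129,0.0239],"angular": [0,0,0],"jaw": 0.05},
    {"slide": [0,0.0113,0.0247],"angular": [0,0,0],"jaw": 0.05},
    {"slide": [0,0.0096,0.0254],"angular": [0,0,0],"jaw": 0.05},
    {"slide": [0,0.0079,0.026],"angular": [0,0,0],"jaw": 0.05},
    {"slide": [0,0.0061,0.0265],"angular": [0,0,0],"jaw": 0.05},
    {"slide": [0,0.0043,0.0268],"angular": [0,0,0],"jaw": 0.05},
    {"slide": [0,0.0025,0.0271],"angular": [0,0,0],"jaw": 0.05},
    {"slide": [0,0,0],"angular": [0,0,0],"jaw": 0.05}
  ]
}}

```text
time_s: 46.88
tool_pos: [0.5394, -0.0342, 0.1596]
tool_rot: [180.0, -0.1, -0.0]
force: [5.1, -2.3, -2.1]
grip_width: 0.0112
grasp_force: 20.0
```

{"fn": "step_arm", "kwargs": {
  "rows": [
    {"slide": [0,0,0],"angular": [0,0,0],"jaw": 0.35},
    {"slide": [0,0,0],"angular": [0,0,0],"jaw": 0.35},
    {"slide": [0,0,0],"angular": [0,0,0],"jaw": 0.35},
    {"slide": [0,0,-0.08],"angular": [0,0,0],"jaw": 0.35},
    {"slide": [0,0,-0.1],"angular": [0,0,0],"jaw": 0.35},
    {"slide": [0,0.1,-0.05],"angular": [0,0,0],"jaw": 0.35},
    {"slide": [0,0.1,0],"angular": [0,0,0],"jaw": 0.35},
    {"slide": [0,0.1,0],"angular": [0,0,0],"jaw": 0.35},
    {"slide": [0,0.1,0],"angular": [0,0,0],"jaw": 0.35},
    {"slide": [0,0,0],"angular": [0,0,0],"jaw": 0.35}
  ]
}}

```text
time_s: 48.12
tool_pos: [0.5369, -0.2392, 0.2734]
tool_rot: [180.0, 0.1, -0.5]
force: [0.4, 0.4, -0.9]
grip_width: 0.0306
grasp_force: 0.0
```

```bash
python3 - <<'E'
from h import *
o=env.get_obs(); print(o["time_s"],o["tool_pos"],o["grip_width"],o["force"])
c=env.camera_info("top"); im=env.read_camera("top"); v=cv2.cvtColor(im,cv2.COLOR_RGB2HSV)
def blobs(m,z,b,a=40):
    x0,y0,x1,y1=b; mm=np.zeros(m.shape,np.uint8); mm[y0:y1,x0:x1]=m[y0:y1,x0:x1]*255
    for k in cv2.findContours(mm,cv2.RETR_EXTERNAL,cv2.CHAIN_APPROX_NONE)[0]:
        if cv2.contourArea(k)>a: r=cv2.minAreaRect(k); w=onz(c,*r[0],z)[:2]-[.5385,.3315]; print(np.round(r[0]),np.round(r[1]),"rel axis",np.round(w,3),"r",round(float(np.hypot(*w)),3),"az",round(float(np.degrees(np.arctan2(w[1],w[0])))))
print("bin:");blobs((v[...,1]<45)&(v[...,2]>120),.04,(90,165,203,290))
print("handle:");blobs(v[...,2]<40,.172,(300,190,340,265))
print("die:");blobs((v[...,1]<70)&(v[...,2]>110),.04,(363,180,395,255));print("jar/carton");blobs((v[...,0]>100)&(v[...,1]>120)&(v[...,2]>80),.075,(310,130,350,180))
E
```

```text
48.125 [ 0.53694795 -0.23920902  0.27343187] 0.030602786900824772 [ 0.41085427  0.35946277 -0.86015406]
bin:
[160. 256.] [ 9. 11.] rel axis [-0.059 -0.009] r 0.059 az -171
[138. 256.] [ 9. 11.] rel axis [-0.059  0.037] r 0.07 az 148
[178. 228.] [29. 11.] rel axis [ 0.004 -0.05 ] r 0.05 az -85
handle:
[320. 230.] [41.  2.] rel axis [-0.008 -0.365] r 0.365 az -91
die:
jar/carton
[332. 154.] [19. 18.] rel axis [ 0.166 -0.39 ] r 0.424 az -67
```

```bash
python3 -c "
from cell import env
print(env.sign_off())"
```

```text
the job is handed in; nothing more can be done
None
```

The job is handed in at about 48 s of robot time: both rings are in the ring compartment, the only bracket is in the bracket compartment, and the hopper is level. The jar was still in place at the last look; the carton was not rechecked then, and no verdict came back.

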